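# Hold the vial rack over the code reader

### The arm

A 6-joint arm with a two-finger parallel gripper is mounted at the origin on a cart in front of the work surface, level with it; the furniture and walls round the work are solid. World frame = base frame: x ahead of the robot, y to its left, z up, the work surface at z = 0. Lengths are in m, angles in rad, forces in N, time in s.
With the tool pointing down it reaches from about 0.35 to 0.775 m from the base axis. Payload 7.3 kg.
Tool frame: the origin (TCP) lies midway between the tips of the shut fingers; the grasp point (between the pads) lies 19 mm behind it; z points along the fingers, y is the direction in which the jaws open and shut (so a half turn about z gives the same grasp; the last joint's range is limited). The gripper opens to 92 mm and grips with 3 to 60 N. Pads are 19 mm wide; open, the fingers measure 130 mm over their backs; the gripper's body (75 mm by 190 mm) begins 47 mm behind the grasp point.
Start: joints at [-1.336, 0.342, 1.524, -0, 1.275, -0.146], TCP at [0.195, -0.487, 0.227] pointing down, gripper open.
Joint ranges: [-2.53, 2.53], [-0.77, 2.02], [0.04, 2.7], [-1, 4.14], [0.28, 2.66], [-3.11, 3.11]. Speed limits (rad/s): [2.57, 2.57, 3.14, 3.14, 3.14, 3.14].

### API

Orientations are given as [roll, pitch, yaw] about the fixed x, y, z axes, in that order (R = Rz(yaw) Ry(pitch) Rx(roll)).
In Python, from cell import status, eyes, job gives the robot as it stands.
- The arm moves only by the tool jog_arm, never from a script. Its argument "series" is a list of rows, each a list of 3 entries, a list of its own where there are three numbers: the gripper command: -1 is shut, 1 is fully open, values between are in proportion, then the shift along the tool's x, y, z in m, then the turn, a rotation vector about the tool's x, y, z in rad. In form: [[grip, [x, y, z], [ax, ay, az]], ...]. A call has 1 to 12 rows; each row is the pose to reach, as a shift and turn from the pose commanded when the call began, along the tool's axes at that moment; what a row does not reach only later rows make up. A row lasts 1/12 s, in which the tool goes at most 41.7 mm and 7.16 degrees, less where a joint would pass 70% of its speed; a pose out of reach is approached as far as the arm can. A call with a gripper value outside its range is refused whole. The fingers move at their own pace and stop on an object; "squeeze" is the grip in N (left out, the last holds). Time passes only in rows, so rows that repeat a pose let the fingers close. It gives the time, the measured TCP pose, the force and the opening at its end, in the units of the state.
- status.observe(): the state, without advancing time (a new reading comes with each control period).
- eyes.read_camera(name): name is "scene" or "top"; returns a dict with "img" (480x640x3 uint8, red, green, blue), "range_z" (480x640 float32, m along the optical axis (not along the pixel's ray), 0 where there is no reading), "camera_matrix" (3x3 intrinsics, pixels), "k1" (the pictures are not rectified: a ray, as slopes to the right and down, at radius r is drawn at 1 + k1 r^2 times it, then the intrinsics apply), "T" (4x4, takes a point from camera to world coordinates). Camera axes: x right, y down, z forward; pixel columns grow to the right and rows downward; lengths in m; the calibration is good to about 2 mm. A picture is of the moment at which its call begins.
- job.hand_in(): hands the job in, once; it reports no verdict.
The state is a dict: "time": time; "qpos": joint angles; "qvel": joint speeds; "joint_efforts": joint torques, N m; "tool_pos": TCP position; "tool_rot": TCP orientation; "contact_force": force on the tool from outside, world axes, zero at the start; "torque": the same for the moment, N m; "opening": finger opening in m.
Only numpy, scipy, OpenCV 4.12 (cv2) and the standard library are available. Lean on these libraries where they do the work, as an engineer would, in place of code of your own. Each camera call takes 0.05 s, during which the arm holds its last target.

### The job

The code reader reads the bottoms of a whole rack of vials: wind its crank two turns, clockwise seen from above, until the reader is fully out from under its hood at the front stop. Then lift the vial rack, carry it upright over the row of small bottles without disturbing anything, and hold it about 10 mm above the reader's glass window, centred on it, level and with its long side along the window's long side, never touching the reader. Finish like that, still holding the rack in the air: do not put it down or let go.

Things in the scene. Friction and masses are not known exactly. Their poses are not given: they have to be found in the camera images.
- crank (a joint): angle of the hand crank, rad: 0 with the reader all the way back under the hood, growing as the crank turns clockwise seen from above, 12.57 (two full turns) at the stop with the reader fully out. It stays where it is left; turning takes about 1 to 2 N at the knob. It starts somewhere in the first 0.9 rad
- crank_axis (a point): fixed point on the crank's upright axis, at the height of the middle of the knob (89 mm above the worktop). Its axes are those of the reader's stage: x points to the rear (hood), -x to the front, the way the reader comes out. The hood, 102 mm high, begins 100 mm behind this axis; it spans from 42 to 258 mm to the left (+y) of the axis
- knob_mid (a point): middle of the crank's upright black round knob, 17 mm diameter and 46 mm tall, from 66 to 112 mm above the worktop, 35 mm from the crank axis. It swivels freely on the crank arm, so that one grasp from above can carry it all the way round without turning the hand; the top of the crank arm below it is 66 mm above the worktop. At crank angle 0 and at 12.57 it stands straight in front (-x) of the axis
- reader (a joint): how far the reader has come out along its slide, m: 0 back under the hood, 0.15 fully out at the front stop; driven by the crank, 75 mm a turn
- window (a point): centre of the top face of the reader's flat glass window, 53 mm above the worktop, on the reader, a low grey block 100 x 204 mm that moves with the slide. x across it (to the rear), y along its long side, z up. The window is 78 mm (x) by 190 mm (y). With the reader fully out, the front of the hood is 100 mm behind this point
- rack_mid (a point): centre, half-way up (19.5 mm above its underside), of the vial rack: two plates with rows of capped vials fixed in it, 62 mm (x) by 175 mm (y) by 39 mm high in all, the plates to 24 mm height; 0.22 kg. Its long side is its y, z is up. Grasp it at the middle of its length across the 62 mm, fingertips beside the plates a few mm above the worktop
- rack_base (a point): centre of the vial rack's flat underside, with the same axes as rack_mid
- vial_rack: the vial rack as a whole; same point as rack_base
- reader_stage: the reader's fixed stage: base 320 mm (x) by 230 mm (y), hood over its rear part, a white drive housing 50 mm high with the crank on its right side, tall instrument cabinets stand behind and to the right of it and behind the rack (fronts about 0.55 m ahead of the robot). Origin: centre of the underside; x to the rear, z up
- bottle_100_a: small clear screw-cap bottle with a dark-blue cap, 56 mm diameter, 108 mm tall, standing among the bystanders in the row between the rack and the crank; must stay where it is. Origin: centre of its underside
- bottle_100_b: small clear screw-cap bottle with a grey cap, 56 mm diameter, 108 mm tall, standing among the bystanders in the row between the rack and the crank; must stay where it is. Origin: centre of its underside
- bottle_amber: small amber screw-cap bottle, 60 mm diameter, 122 mm tall, standing among the bystanders in the row between the rack and the crank; must stay where it is. Origin: centre of its underside
- tip_box: box of pipette tips, 86 x 116 x 73 mm, to the left; to be left alone. Origin: centre of its underside
- marker_1: marker pen lying far left, 135 mm long; to be left alone. Origin: under its centre
- filter_box: white carton, 70 x 100 x 45 mm, to the right; to be left alone. Origin: centre of its underside

How it is judged:
By the outcome, as a careful person would: the job done as asked, in the order asked, and still so for the second after the job is handed in, while the arm keeps its last pose, push and grip.
It also fails if it takes over 72 s, if anything falls off the work surface, if the arm or the gripper's body presses on something with over 40 N, if the wrist force passes 120 N, or if a joint passes its speed limit or range.

## Working session

There is one attempt and no reset: what is moved stays moved. The work goes in short steps, Python scripts to look and compute and a tool call to move; the robot and the scene stay as the last step left them, time stands still between calls to the robot, and variables do not carry over. Pictures are saved under pics/ and viewed, and the job is handed in when it is done.

Besides the shell and the picture viewer there is one more tool, called after ">>>" as name(argument=value, ...), one argument or row to a line, values as JSON. jog_arm: Moves the arm, as the interface text tells. Its arguments: {"type":"object","properties":{"series":{"type":"array","items":{"type":"array"}},"squeeze":{"type":"number"}},"required":["series"]}

```bash
mkdir -p pics; ls
python3 - <<'E'
from cell import status, eyes
import cv2,numpy as np
print(status.observe())
for n in ("scene","top"):
    c=eyes.read_camera(n); cv2.imwrite(f"pics/{n}0.png",c["img"][:,:,::-1]); np.savez(f"pics/{n}0.npz",**c)
    print(n,c["camera_matrix"],c["k1"],c["T"])
E
```

```text
pics
{'time': 0.0, 'qpos': array([-1.33601017e+00,  3.42734361e-01,  1.52501233e+00, -2.96375977e-05,
        1.27538212e+00, -1.45983934e-01]), 'qvel': array([ 0.00104482,  0.00114613, -0.0014232 , -0.00041384, -0.00036454,
        0.00116081]), 'joint_efforts': array([-8.32124351e-05, -4.31241202e+01, -2.44217813e+01,  7.14426208e-02,
        5.58364042e-02, -1.54662716e-04]), 'tool_pos': array([ 0.19503428, -0.48699618,  0.22604055]), 'tool_rot': array([-3.14006871e+00, -1.95419549e-04,  3.80778591e-01]), 'contact_force': array([-0.81741889,  0.75704394,  0.01343262]), 'torque': array([ 0.0020647 ,  0.02156632, -0.03953745]), 'opening': 0.09156531038793442}
scene [[451.56608709   0.         317.64988489]
 [  0.         451.56608709 247.0465857 ]
 [  0.           0.           1.        ]] -0.051664472626758044 [[-0.89983255 -0.28665154  0.32883473  0.01951692]
 [-0.43593785  0.56303951 -0.7021002   0.96460615]
 [ 0.01611116 -0.77512412 -0.63160354  0.96061443]
 [ 0.          0.          0.          1.        ]]
top [[502.85015635   0.         329.31898921]
 [  0.         502.85015635 240.32994052]
 [  0.           0.           1.        ]] 0.019200655898772255 [[ 0.03937933 -0.96191618  0.27049313  0.08857874]
 [-0.99922224 -0.03846295  0.00868995 -0.05683496]
 [ 0.00204495 -0.27062496 -0.96268268  1.52611807]
 [ 0.          0.          0.          1.        ]]
```

View pics/scene0.png

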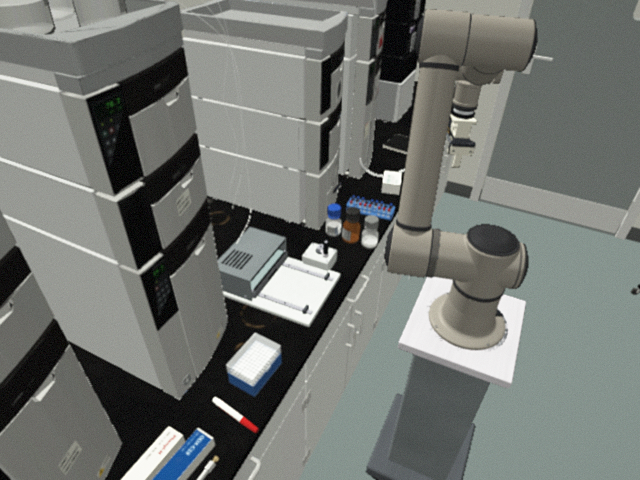

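View pics/top0.png

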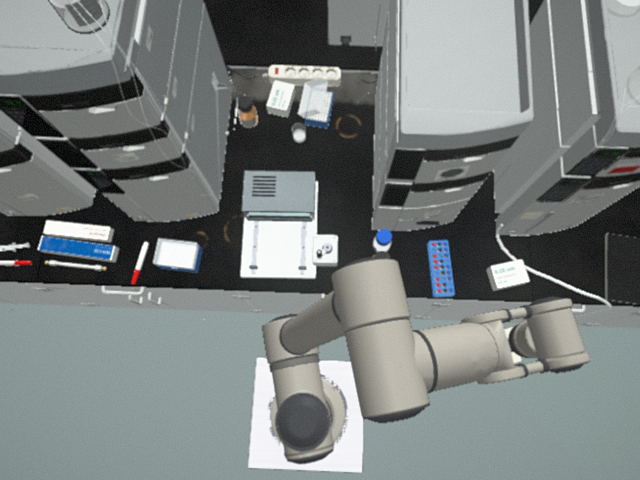

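```bash
cat > h.py <<'E'
import numpy as np,cv2
def cloud(c):
    K=np.array(c["camera_matrix"]);k=float(c["k1"]);T=np.array(c["T"]);z=c["range_z"]
    h,w=z.shape;u,v=np.meshgrid(np.arange(w),np.arange(h))
    p=cv2.undistortPointsIter if 0 else None
    xy=cv2.undistortPoints(np.stack([u,v],-1).reshape(-1,1,2).astype(np.float64),K,np.array([k,0,0,0,0.])).reshape(h,w,2)
    P=np.dstack([xy*z[...,None],z])
    W=P@T[:3,:3].T+T[:3,3]
    W[z==0]=np.nan
    return W
def proj(c,p):
    T=np.linalg.inv(np.array(c["T"]));r,_=cv2.Rodrigues(T[:3,:3])
    q,_=cv2.projectPoints(np.atleast_2d(p).astype(float),r,T[:3,3],np.array(c["camera_matrix"]),np.array([float(c["k1"]),0,0,0,0]))
    return q[:,0]
def ortho(W,img,x0=.25,x1=.75,y0=-.45,y1=.35,s=1000,zmax=.2):
    H,Wd=int((x1-x0)*s),int((y1-y0)*s)
    o=np.zeros((H,Wd,3),np.uint8);zb=np.full((H,Wd),-9.)
    m=np.isfinite(W).all(-1)&(W[...,2]<zmax)
    for P,cc in zip(W[m],img[m]):
        i=int((x1-P[0])*s);j=int((y1-P[1])*s)
        for a in range(-1,2):
            for b in range(-1,2):
                if 0<=i+a<H and 0<=j+b<Wd and P[2]>zb[i+a,j+b]-.004:
                    zb[i+a,j+b]=P[2];o[i+a,j+b]=cc[::-1]
    return o,zb
E
python3 - <<'E'
import numpy as np,cv2
from h import *
for n in("scene","top"):
    c=dict(np.load(f"pics/{n}0.npz")); W=cloud(c)
    o,z=ortho(W,c["img"]); 
    for k in range(0,800,100): cv2.line(o,(k,0),(k,6),(0,255,0),1)
    for k in range(0,500,50): cv2.line(o,(0,k),(6,k),(0,255,0),1)
    cv2.imwrite(f"pics/o_{n}.png",o)
    print(n,np.nanmedian(W[...,2][(abs(W[...,0]-.4)<.03)&(abs(W[...,2])<.02)]))
im=cv2.imread("pics/top0.png")[170:310,230:470];cv2.imwrite("pics/ztop.png",cv2.resize(im,None,fx=3.3,fy=3.3,interpolation=2))
im=cv2.imread("pics/scene0.png")[170:330,210:410];cv2.imwrite("pics/zscene.png",cv2.resize(im,None,fx=3.7,fy=3.7,interpolation=2))
E
```

```text
scene 0.000674847483742802
top 0.0011208416603221139
```

View pics/o_top.png

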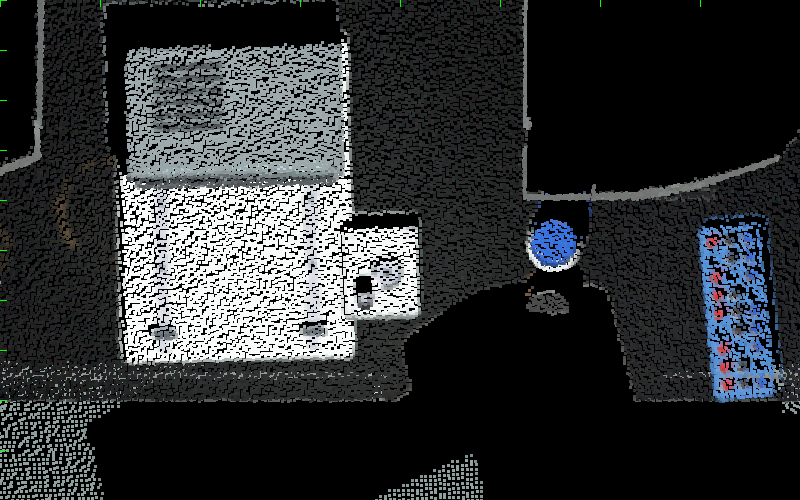

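View pics/o_scene.png

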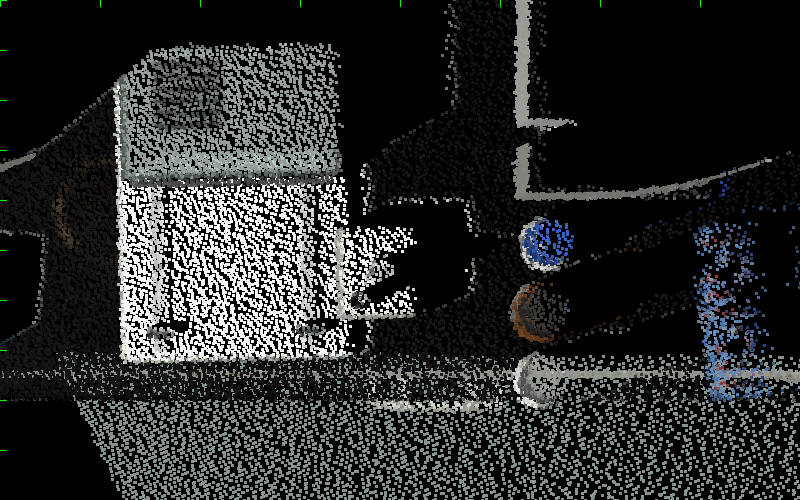

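View pics/ztop.png

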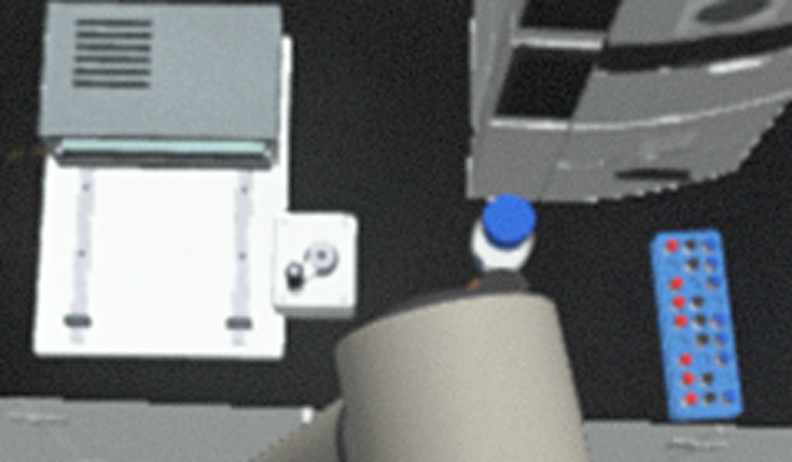

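View pics/zscene.png

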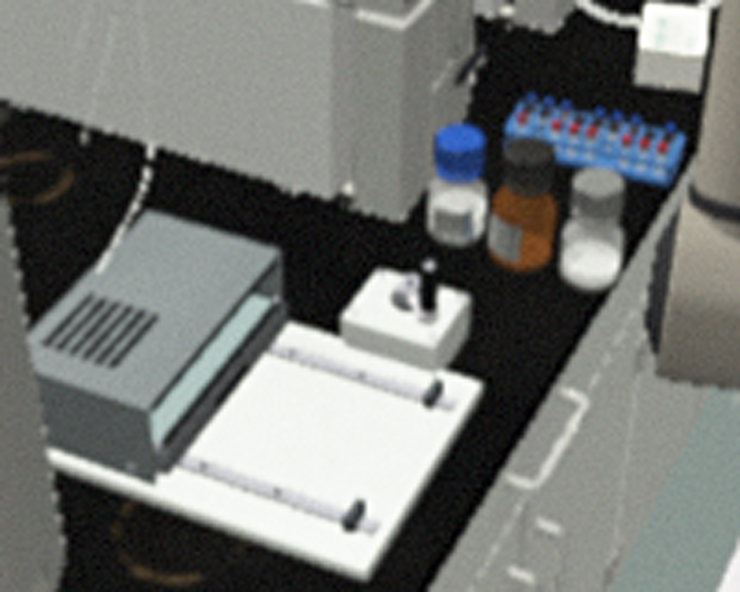

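Run:
```python
import numpy as np,cv2
from h import *
for n in("scene","top"):
    c=dict(np.load(f"pics/{n}0.npz")); W=cloud(c); I=c["img"].astype(int)
    def rect(x0,x1,y0,y1,z0,z1,name,extra=None):
        m=(W[...,0]>x0)&(W[...,0]<x1)&(W[...,1]>y0)&(W[...,1]<y1)&(W[...,2]>z0)&(W[...,2]<z1)
        if extra is not None:m&=extra
        P=W[m]
        if len(P)<5: print(n,name,"few",len(P));return
        print(n,name,len(P),"z",P[:,2].mean().round(4),"med",np.median(P,0).round(4),"rect",[np.round(q,4) for q in cv2.minAreaRect((P[:,:2]*1000).astype(np.float32))])
        return P
    rect(.5,.75,-.02,.26,.095,.11,"hoodtop")
    rect(.37,.57,-.02,.26,.004,.03,"base")
    rect(.4,.56,-.09,.03,.044,.056,"housing")
    rect(.4,.56,-.09,.03,.058,.085,"hub/arm")
    rect(.4,.56,-.09,.03,.07,.2,"knob")
    rect(.33,.6,-.47,-.3,.01,.027,"rack")
    rect(.33,.6,-.47,-.3,.027,.06,"caps")
    rect(.3,.6,-.47,-.3,.01,.06,"rackall")
    rect(.3,.6,-.27,-.15,.06,.14,"bottles")
    rect(.46,.6,-.27,-.15,.09,.14,"bott_blue")
    rect(.3,.55,-.65,-.47,.01,.1,"filter")
```

```text
scene hoodtop 2029 z 0.099 med [0.6341 0.128  0.099 ] rect [array([638.2817, 118.4237]), array([134.011 , 220.9446]), np.float64(0.9688)]
scene base 3512 z 0.0169 med [0.4764 0.1287 0.0167] rect [array([473.736 , 121.4245]), array([197.4236, 280.0366]), np.float64(1.7132)]
scene housing 319 z 0.0478 med [ 0.479  -0.0156  0.0477] rect [array([477.5448, -25.6777]), array([90.0447, 79.3993]), np.float64(0.5559)]
scene hub/arm 84 z 0.068 med [ 0.4629 -0.0143  0.0668] rect [array([465.5349, -20.4563]), array([20.0291, 56.1004]), np.float64(49.5471)]
scene knob 70 z 0.0951 med [ 0.4491 -0.0066  0.097 ] rect [array([449.0084,  -9.9985]), array([17.3136, 14.2837]), np.float64(67.443)]
scene rack 306 z 0.022 med [ 0.4315 -0.3733  0.0224] rect [array([ 469.8962, -381.0829]), array([238.8444,  82.1421]), np.float64(0.9277)]
scene caps 229 z 0.0351 med [ 0.4426 -0.3777  0.0351] rect [array([ 469.1085, -386.2337]), array([216.464 , 119.9588]), np.float64(14.6684)]
scene rackall 535 z 0.0276 med [ 0.4369 -0.375   0.0252] rect [array([ 465.4124, -389.1216]), array([225.1921, 123.4579]), np.float64(
[... 1266 characters left out ...]
ps 510 z 0.0359 med [ 0.4536 -0.3857  0.0352] rect [array([ 464.5482, -392.6833]), array([228.0358, 131.0635]), np.float64(14.8282)]
top rackall 1202 z 0.0281 med [ 0.4456 -0.3853  0.0259] rect [array([ 467.4575, -374.5788]), array([235.8483, 129.6798]), np.float64(5.8757)]
top bottles 627 z 0.1042 med [ 0.5253 -0.205   0.1074] rect [array([ 511.8535, -193.8698]), array([103.7806, 142.3264]), np.float64(66.0497)]
top bott_blue 392 z 0.1111 med [ 0.5503 -0.2069  0.1083] rect [array([ 532.3955, -203.4749]), array([103.5869,  93.8577]), np.float64(66.466)]
top filter 1023 z 0.0448 med [ 0.4254 -0.5812  0.0452] rect [array([ 463.1309, -564.827 ]), array([173.6767, 165.6363]), np.float64(0.0336)]
```

Run:
```python
import numpy as np,cv2
from h import *
a=[]
for n in("scene","top"):
    c=dict(np.load(f"pics/{n}0.npz")); W=cloud(c)
    m=(W[...,0]>.4)&(W[...,0]<.53)&(W[...,1]>-.09)&(W[...,1]<.03)&(W[...,2]>.105)
    print(n,m.sum(),W[m].mean(0) if m.any() else 0,W[m].max(0),W[m].min(0))
    q=proj(c,[[.473,-.0355,.066],[.473,-.0355,.112]]);print(q)
    u,v=q[0].astype(int)
    x0,y0=u-30,v-25
    im=cv2.resize(np.ascontiguousarray(c["img"][y0:y0+50,x0:x0+60,::-1]),None,fx=10,fy=10,interpolation=2)
    cv2.imwrite(f"pics/k_{n}.png",im); print(x0,y0)
    # hood front edge line fit
    m=(W[...,2]>.094)&(W[...,2]<.106)&(W[...,1]>0)&(W[...,1]<.22)&(W[...,0]>.5)&(W[...,0]<.62)
    P=W[m]
    b=np.floor(P[:,1]/.01).astype(int)
    e=np.array([[P[b==k,1].mean(),np.sort(P[b==k,0])[1]] for k in np.unique(b) if (b==k).sum()>10])
    print("front edge",np.polyfit(e[:,0],e[:,1],1),np.polyval(np.polyfit(e[:,0],e[:,1],1),.117))
```

```text
scene 22 [ 0.45059252 -0.0100651   0.10986152] [ 0.45737276 -0.00254969  0.11356321] [ 0.44259172 -0.01952709  0.10514619]
[[321.95785593 247.15700073]
 [322.28915273 235.55369197]]
291 222
front edge [-0.0303223   0.57800302] 0.574455313173837
top 26 [ 0.44901968 -0.01546169  0.11278789] [ 0.45603182 -0.00944976  0.1203388 ] [ 0.44138015 -0.02148823  0.10672459]
[[326.26616898 248.50414206]
 [326.20621065 244.47966631]]
296 223
front edge [-0.02035792  0.57593418] 0.573552306736589
```

View pics/k_top.png

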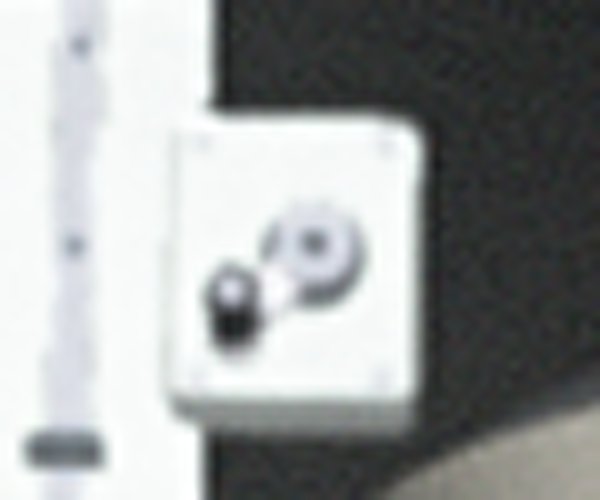

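View pics/k_scene.png

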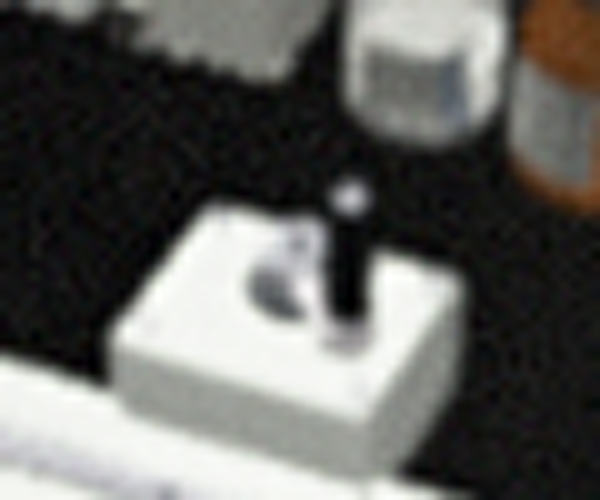

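```bash
cat >> h.py <<'E'
def ray(c,uv,z):
    K=np.array(c["camera_matrix"]);T=np.array(c["T"])
    xy=cv2.undistortPoints(np.array([[uv]],float),K,np.array([float(c["k1"]),0,0,0,0]))[0,0]
    d=T[:3,:3]@np.array([xy[0],xy[1],1]);t=(z-T[2,3])/d[2]
    return T[:3,3]+t*d
E
python3 - <<'E'
import numpy as np
from h import *
s=dict(np.load("pics/scene0.npz"));t=dict(np.load("pics/top0.npz"))
print("knob scene",ray(s,(325.55,241.05),.112),"top",ray(t,(318.75,251.55),.112))
for z in(.066,.072): print("hub top",z,ray(t,(326.85,246.85),z),"scene",ray(s,(291+29.5,222+24),z))
# base corners etc
E
```

```text
knob scene [ 0.45254829 -0.01542968  0.112     ] top [ 0.4508836  -0.01474675  0.112     ]
hub top 0.066 [ 0.47820596 -0.03704226  0.066     ] scene [ 0.47956344 -0.03862164  0.066     ]
hub top 0.072 [ 0.47660488 -0.03712359  0.072     ] scene [ 0.476478   -0.03189319  0.072     ]
```

>>> jog_arm(
  series=[
    [1, [0.015, -0.0125, 0], [0, 0, 0]],
    [1, [0.045, -0.037, 0], [0, 0, 0.05]],
    [1, [0.076, -0.063, 0], [0, 0, 0.1]],
    [1, [0.107, -0.089, 0], [0, 0, 0.15]],
    [1, [0.138, -0.114, 0], [0, 0, 0.2]],
    [1, [0.169, -0.14, 0], [0, 0, 0.25]],
    [1, [0.2, -0.166, 0], [0, 0, 0.3]],
    [1, [0.231, -0.192, 0], [0, 0, 0.35]],
    [1, [0.262, -0.217, 0], [0, 0, 0.3808]],
    [1, [0.293, -0.243, 0], [0, 0, 0.3808]],
    [1, [0.324, -0.269, 0], [0, 0, 0.3808]],
    [1, [0.35, -0.29, 0], [0, 0, 0.3808]],
  ],
  squeeze=15,
)

```text
time: 1.1
tool_pos: [0.4127, -0.0855, 0.2266]
tool_rot: [-3.141, 0.0, 0.001]
contact_force: [0.2, 0.0, 0.9]
opening: 0.0918
```

>>> jog_arm(
  series=[
    [1, [0.02, -0.035, 0], [0, 0, 0]],
    [1, [0.0393, -0.0727, 0], [0, 0, 0]],
    [1, [0.0393, -0.0727, 0.02], [0, 0, 0]],
    [1, [0.0393, -0.0727, 0.05], [0, 0, 0]],
    [1, [0.0393, -0.0727, 0.08], [0, 0, 0]],
    [1, [0.0393, -0.0727, 0.092], [0, 0, 0]],
    [1, [0.0393, -0.0727, 0.092], [0, 0, 0]],
  ],
)

```text
time: 1.68
tool_pos: [0.4493, -0.0147, 0.1317]
tool_rot: [-3.14, 0.007, 0.001]
contact_force: [-1.1, 0.1, -0.3]
opening: 0.0916
```

Run:
```python
from cell import status, eyes
import cv2,numpy as np
print(status.observe())
for n in ("scene","top"):
    c=eyes.read_camera(n); np.savez(f"pics/{n}1.npz",**c)
    x,y=(270,190) if n=="scene" else (290,200)
    cv2.imwrite(f"pics/{n}1.png",cv2.resize(np.ascontiguousarray(c["img"][y:y+90,x:x+120,::-1]),None,fx=6,fy=6,interpolation=2))
```

```text
{'time': 1.6833, 'qpos': array([-2.03473660e-01,  3.19608054e-01,  1.85447049e+00, -1.40414309e-04,
        9.74440382e-01,  1.36689738e+00]), 'qvel': array([-0.00487722, -0.04946707, -0.06868386,  0.00115378,  0.0621854 ,
        0.00251352]), 'joint_efforts': array([ 1.61013259e-01, -3.68766654e+01, -1.98390877e+01,  5.23598806e-02,
       -6.75077755e-01,  1.18071821e-03]), 'tool_pos': array([ 0.44934361, -0.01474106,  0.13173482]), 'tool_rot': array([-3.14030337e+00,  6.80621011e-03,  5.08942236e-04]), 'contact_force': array([-1.10305014,  0.07063411, -0.31559503]), 'torque': array([ 0.0279638 ,  0.08737937, -0.00313931]), 'opening': 0.09160372911020451}
```

View pics/scene1.png

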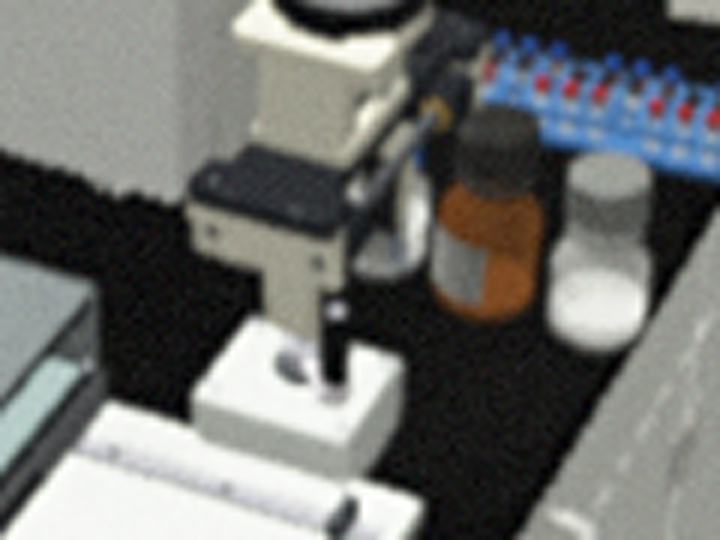

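Run:
```python
import numpy as np
from h import *
s=dict(np.load("pics/scene1.npz"))
for p in([.4493+.0095,.032,.132],[.4493-.0095,.032,.132],[.4493+.0095,.05,.132],[.4493-.0095,.05,.132],[.4515,-.015,.112],[.4515,-.015,.066]):
    print(p,(proj(s,[p])[0]-[270,190]+.5)*6)
```

```text
[0.4588, 0.032, 0.132] [284.65301997 327.38287549]
[0.43979999999999997, 0.032, 0.132] [319.82261416 338.50808979]
[0.4588, 0.05, 0.132] [268.38227047 348.17195698]
[0.43979999999999997, 0.05, 0.132] [303.81493819 359.5046071 ]
[0.4515, -0.015, 0.112] [337.82200032 310.35896811]
[0.4515, -0.015, 0.066] [335.36356766 380.34208076]
```

>>> jog_arm(
  series=[
    [1, [0, 0, 0.015], [0, 0, 0]],
    [1, [0, 0, 0.035], [0, 0, 0]],
    [1, [0, 0, 0.052], [0, 0, 0]],
    [1, [0, 0, 0.052], [0, 0, 0]],
    [0, [0, 0, 0.052], [0, 0, 0]],
    [-0.4, [0, 0, 0.052], [0, 0, 0]],
    [-1, [0, 0, 0.052], [0, 0, 0]],
    [-1, [0, 0, 0.052], [0, 0, 0]],
    [-1, [0, 0, 0.052], [0, 0, 0]],
    [-1, [0, 0, 0.052], [0, 0, 0]],
  ],
  squeeze=15,
)

```text
time: 2.62
tool_pos: [0.4519, -0.0155, 0.0832]
tool_rot: [3.141, -0.001, 0.0]
contact_force: [-0.9, 0.0, -0.3]
opening: 0.0563
```

>>> jog_arm(
  series=[
    [-1, [0, 0, 0], [0, 0, 0]],
    [-1, [0, 0, 0], [0, 0, 0]],
  ],
)

```text
time: 2.78
tool_pos: [0.4516, -0.0154, 0.0828]
tool_rot: [3.141, -0.0, -0.0]
contact_force: [0.5, 0.1, 0.4]
opening: 0.0433
```

>>> jog_arm(
  series=[
    [-1, [0, 0, 0.001], [0, 0, 0]],
    [-1, [0, 0, 0.001], [0, 0, 0]],
    [-1, [0, 0, 0.001], [0, 0, 0]],
    [-1, [0, 0, 0.001], [0, 0, 0]],
    [-1, [0, 0, 0.001], [0, 0, 0]],
    [-1, [0, 0, 0.001], [0, 0, 0]],
  ],
)

```text
time: 3.28
tool_pos: [0.4515, -0.0153, 0.0817]
tool_rot: [-3.141, 0.0, -0.0]
contact_force: [-1.2, 0.7, -0.8]
opening: 0.0168
```

```bash
cat > arc.py <<'E'
import sys,numpy as np
t0,t1,n,r=map(float,sys.argv[1:5])
g=lambda t:r*np.array([-np.cos(t),-np.sin(t)])
print(", ".join("[-1, [%.4f, %.4f, 0], [0, 0, 0]]"%tuple(g(t)-g(t0)) for t in np.linspace(t0,t1,int(n)+1)[1:]))
E
python3 arc.py .707 1.75 12 .035
```

```text
[-1, [0.0021, -0.0022, 0], [0, 0, 0]], [-1, [0.0043, -0.0043, 0], [0, 0, 0]], [-1, [0.0068, -0.0061, 0], [0, 0, 0]], [-1, [0.0093, -0.0077, 0], [0, 0, 0]], [-1, [0.0120, -0.0091, 0], [0, 0, 0]], [-1, [0.0149, -0.0102, 0], [0, 0, 0]], [-1, [0.0178, -0.0111, 0], [0, 0, 0]], [-1, [0.0207, -0.0118, 0], [0, 0, 0]], [-1, [0.0238, -0.0121, 0], [0, 0, 0]], [-1, [0.0268, -0.0123, 0], [0, 0, 0]], [-1, [0.0298, -0.0121, 0], [0, 0, 0]], [-1, [0.0328, -0.0117, 0], [0, 0, 0]]
```

>>> jog_arm(
  series=[
    [-1, [0.0021, -0.0022, 0], [0, 0, 0]],
    [-1, [0.0043, -0.0043, 0], [0, 0, 0]],
    [-1, [0.0068, -0.0061, 0], [0, 0, 0]],
    [-1, [0.0093, -0.0077, 0], [0, 0, 0]],
    [-1, [0.012, -0.0091, 0], [0, 0, 0]],
    [-1, [0.0149, -0.0102, 0], [0, 0, 0]],
    [-1, [0.0178, -0.0111, 0], [0, 0, 0]],
    [-1, [0.0207, -0.0118, 0], [0, 0, 0]],
    [-1, [0.0238, -0.0121, 0], [0, 0, 0]],
    [-1, [0.0268, -0.0123, 0], [0, 0, 0]],
    [-1, [0.0298, -0.0121, 0], [0, 0, 0]],
    [-1, [0.0328, -0.0117, 0], [0, 0, 0]],
  ],
)

```text
time: 4.28
tool_pos: [0.4851, -0.0027, 0.0817]
tool_rot: [-3.14, -0.001, -0.0]
contact_force: [-0.4, 6.0, 0.8]
opening: 0.0168
```

>>> jog_arm(
  series=[
    [-1, [0, 0, 0], [0, 0, 0]],
    [-1, [0, 0, 0], [0, 0, 0]],
  ],
)

```text
time: 4.45
tool_pos: [0.4858, -0.0029, 0.0817]
tool_rot: [-3.141, -0.002, -0.0]
contact_force: [2.0, 5.7, -1.6]
opening: 0.0165
```

Run:
```python
from cell import status, eyes
import cv2,numpy as np
s=status.observe();print(s["tool_pos"],s["contact_force"],s["torque"],s["opening"])
for n in ("scene","top"):
    c=eyes.read_camera(n); np.savez(f"pics/{n}2.npz",**c)
    cv2.imwrite(f"pics/{n}2.png",c["img"][:,:,::-1])
    x,y=(210,190) if n=="scene" else (230,160)
    cv2.imwrite(f"pics/{n}2z.png",cv2.resize(np.ascontiguousarray(c["img"][y:y+130,x:x+160,::-1]),None,fx=4.5,fy=4.5,interpolation=2))
```

```text
[ 0.48578031 -0.00288944  0.08174515] [ 1.951416    5.67475337 -1.60064898] [ 1.03819143 -0.25253662  0.00215399] 0.01648466054361076
```

View pics/scene2z.png

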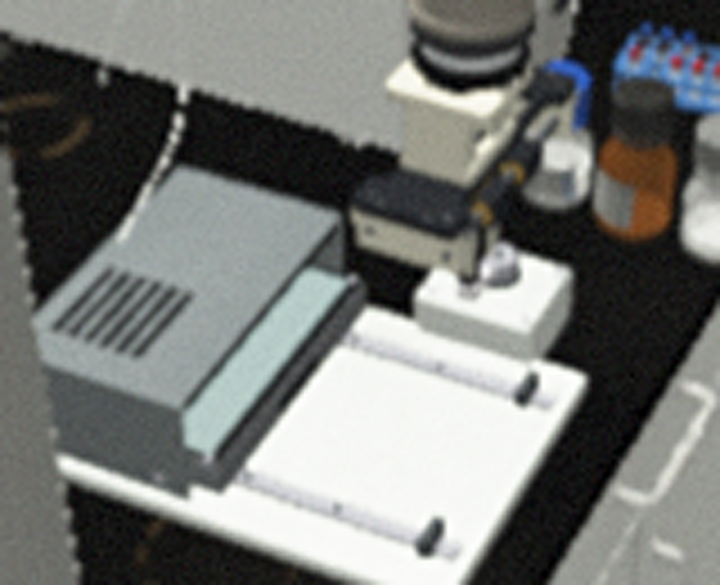

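View pics/top2z.png

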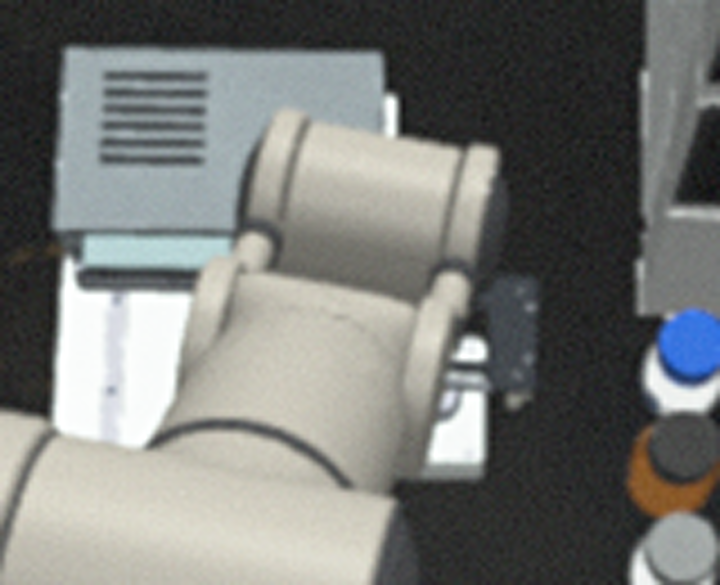

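```bash
cat > arc.py <<'E'
import sys,numpy as np
ax,ay,cx,cy,t0,t1,n=map(float,sys.argv[1:8]);r=.035
print("["+", ".join("[-1, [%.4f, %.4f, 0], [0, 0, 0]]"%(ax-r*np.cos(t)-cx,-(ay+r*np.sin(t)-cy)) for t in np.linspace(t0,t1,int(n)+1)[1:])+"]")
t=t1;print(ax-r*np.cos(t),ay+r*np.sin(t))
E
python3 arc.py .478 -.0367 .4843 -.0036 1.75 3.14 12
```

```text
[[-1, [0.0039, -0.0004, 0], [0, 0, 0]], [-1, [0.0077, 0.0010, 0], [0, 0, 0]], [-1, [0.0113, 0.0028, 0], [0, 0, 0]], [-1, [0.0147, 0.0051, 0], [0, 0, 0]], [-1, [0.0178, 0.0077, 0], [0, 0, 0]], [-1, [0.0205, 0.0106, 0], [0, 0, 0]], [-1, [0.0230, 0.0139, 0], [0, 0, 0]], [-1, [0.0250, 0.0174, 0], [0, 0, 0]], [-1, [0.0266, 0.0211, 0], [0, 0, 0]], [-1, [0.0278, 0.0250, 0], [0, 0, 0]], [-1, [0.0285, 0.0290, 0], [0, 0, 0]], [-1, [0.0287, 0.0330, 0], [0, 0, 0]]]
0.5129999556104639 -0.036644257147922965
```

>>> jog_arm(
  series=[
    [-1, [0.0039, -0.0004, 0], [0, 0, 0]],
    [-1, [0.0077, 0.001, 0], [0, 0, 0]],
    [-1, [0.0113, 0.0028, 0], [0, 0, 0]],
    [-1, [0.0147, 0.0051, 0], [0, 0, 0]],
    [-1, [0.0178, 0.0077, 0], [0, 0, 0]],
    [-1, [0.0205, 0.0106, 0], [0, 0, 0]],
    [-1, [0.023, 0.0139, 0], [0, 0, 0]],
    [-1, [0.025, 0.0174, 0], [0, 0, 0]],
    [-1, [0.0266, 0.0211, 0], [0, 0, 0]],
    [-1, [0.0278, 0.025, 0], [0, 0, 0]],
    [-1, [0.0285, 0.029, 0], [0, 0, 0]],
    [-1, [0.0287, 0.033, 0], [0, 0, 0]],
  ],
)

```text
time: 5.55
tool_pos: [0.5137, -0.0373, 0.0818]
tool_rot: [3.141, -0.001, -0.0]
contact_force: [3.7, 0.9, -3.6]
opening: 0.0167
```

```bash
python3 arc.py .478 -.0367 .513 -.0366 3.14 4.712 12;python3 arc.py .478 -.0367 .478 -.0717 4.712 6.283 12
```

```text
[[-1, [-0.0003, 0.0046, 0], [0, 0, 0]], [-1, [-0.0012, 0.0091, 0], [0, 0, 0]], [-1, [-0.0026, 0.0135, 0], [0, 0, 0]], [-1, [-0.0047, 0.0176, 0], [0, 0, 0]], [-1, [-0.0072, 0.0214, 0], [0, 0, 0]], [-1, [-0.0102, 0.0248, 0], [0, 0, 0]], [-1, [-0.0137, 0.0278, 0], [0, 0, 0]], [-1, [-0.0175, 0.0304, 0], [0, 0, 0]], [-1, [-0.0216, 0.0324, 0], [0, 0, 0]], [-1, [-0.0259, 0.0339, 0], [0, 0, 0]], [-1, [-0.0304, 0.0348, 0], [0, 0, 0]], [-1, [-0.0350, 0.0351, 0], [0, 0, 0]]]
0.47801361431312084 -0.0716999973521496
[[-1, [-0.0046, -0.0003, 0], [0, 0, 0]], [-1, [-0.0090, -0.0012, 0], [0, 0, 0]], [-1, [-0.0134, -0.0027, 0], [0, 0, 0]], [-1, [-0.0175, -0.0047, 0], [0, 0, 0]], [-1, [-0.0213, -0.0072, 0], [0, 0, 0]], [-1, [-0.0247, -0.0102, 0], [0, 0, 0]], [-1, [-0.0278, -0.0137, 0], [0, 0, 0]], [-1, [-0.0303, -0.0175, 0], [0, 0, 0]], [-1, [-0.0323, -0.0216, 0], [0, 0, 0]], [-1, [-0.0338, -0.0259, 0], [0, 0, 0]], [-1, [-0.0347, -0.0304, 0], [0, 0, 0]], [-1, [-0.0350, -0.0350, 0], [0, 0, 0]]]
0.44300000060092815 -0.0367064857512484
```

>>> jog_arm(
  series=[
    [-1, [-0.0003, 0.0046, 0], [0, 0, 0]],
    [-1, [-0.0012, 0.0091, 0], [0, 0, 0]],
    [-1, [-0.0026, 0.0135, 0], [0, 0, 0]],
    [-1, [-0.0047, 0.0176, 0], [0, 0, 0]],
    [-1, [-0.0072, 0.0214, 0], [0, 0, 0]],
    [-1, [-0.0102, 0.0248, 0], [0, 0, 0]],
    [-1, [-0.0137, 0.0278, 0], [0, 0, 0]],
    [-1, [-0.0175, 0.0304, 0], [0, 0, 0]],
    [-1, [-0.0216, 0.0324, 0], [0, 0, 0]],
    [-1, [-0.0259, 0.0339, 0], [0, 0, 0]],
    [-1, [-0.0304, 0.0348, 0], [0, 0, 0]],
    [-1, [-0.035, 0.0351, 0], [0, 0, 0]],
  ],
)

```text
time: 6.55
tool_pos: [0.4772, -0.0719, 0.0817]
tool_rot: [-3.142, 0.001, -0.0]
contact_force: [1.8, -1.4, -2.9]
opening: 0.0168
```

Forces are low; continuing round.

>>> jog_arm(
  series=[
    [-1, [-0.0046, -0.0003, 0], [0, 0, 0]],
    [-1, [-0.009, -0.0012, 0], [0, 0, 0]],
    [-1, [-0.0134, -0.0027, 0], [0, 0, 0]],
    [-1, [-0.0175, -0.0047, 0], [0, 0, 0]],
    [-1, [-0.0213, -0.0072, 0], [0, 0, 0]],
    [-1, [-0.0247, -0.0102, 0], [0, 0, 0]],
    [-1, [-0.0278, -0.0137, 0], [0, 0, 0]],
    [-1, [-0.0303, -0.0175, 0], [0, 0, 0]],
    [-1, [-0.0323, -0.0216, 0], [0, 0, 0]],
    [-1, [-0.0338, -0.0259, 0], [0, 0, 0]],
    [-1, [-0.0347, -0.0304, 0], [0, 0, 0]],
    [-1, [-0.035, -0.035, 0], [0, 0, 0]],
  ],
)

```text
time: 7.55
tool_pos: [0.4437, -0.0367, 0.0817]
tool_rot: [3.141, -0.002, 0.0]
contact_force: [5.8, -0.8, -6.1]
opening: 0.0167
```

```bash
python3 - <<'E'
from cell import status, eyes
import cv2,numpy as np
s=status.observe();print(s["tool_pos"],s["contact_force"],s["torque"],s["opening"])
for n in ("scene",):
    c=eyes.read_camera(n); np.savez(f"pics/{n}3.npz",**c)
    x,y=(210,190) if n=="scene" else (230,160)
    cv2.imwrite(f"pics/{n}3z.png",cv2.resize(np.ascontiguousarray(c["img"][y:y+130,x:x+160,::-1]),None,fx=4.5,fy=4.5,interpolation=2))
E
python3 arc.py .478 -.0367 .443 -.0367 0 1.5708 12;python3 arc.py .478 -.0367 .478 -.0017 1.5708 3.1416 12
```

```text
[ 0.44371183 -0.03671815  0.0817353 ] [ 5.82563922 -0.81066984 -6.1471562 ] [-0.28810565 -0.99712102 -0.01804656] 0.016721623963347747
[[-1, [0.0003, -0.0046, 0], [0, 0, 0]], [-1, [0.0012, -0.0091, 0], [0, 0, 0]], [-1, [0.0027, -0.0134, 0], [0, 0, 0]], [-1, [0.0047, -0.0175, 0], [0, 0, 0]], [-1, [0.0072, -0.0213, 0], [0, 0, 0]], [-1, [0.0103, -0.0247, 0], [0, 0, 0]], [-1, [0.0137, -0.0278, 0], [0, 0, 0]], [-1, [0.0175, -0.0303, 0], [0, 0, 0]], [-1, [0.0216, -0.0323, 0], [0, 0, 0]], [-1, [0.0259, -0.0338, 0], [0, 0, 0]], [-1, [0.0304, -0.0347, 0], [0, 0, 0]], [-1, [0.0350, -0.0350, 0], [0, 0, 0]]]
0.4780001285621786 -0.0017000000002361168
[[-1, [0.0046, 0.0003, 0], [0, 0, 0]], [-1, [0.0091, 0.0012, 0], [0, 0, 0]], [-1, [0.0134, 0.0027, 0], [0, 0, 0]], [-1, [0.0175, 0.0047, 0], [0, 0, 0]], [-1, [0.0213, 0.0072, 0], [0, 0, 0]], [-1, [0.0247, 0.0103, 0], [0, 0, 0]], [-1, [0.0278, 0.0137, 0], [0, 0, 0]], [-1, [0.0303, 0.0175, 0], [0, 0, 0]], [-1, [0.0323, 0.0216, 0], [0, 0, 0]], [-1, [0.0338, 0.0259, 0], [0, 0, 0]], [-1, [0.0347, 0.0304, 0], [0, 0, 0]], [-1, [0.0350, 0.0350, 0], [0, 0, 0]]]
0.5129999999990555 -0.03670025712435723
```

View pics/scene3z.png

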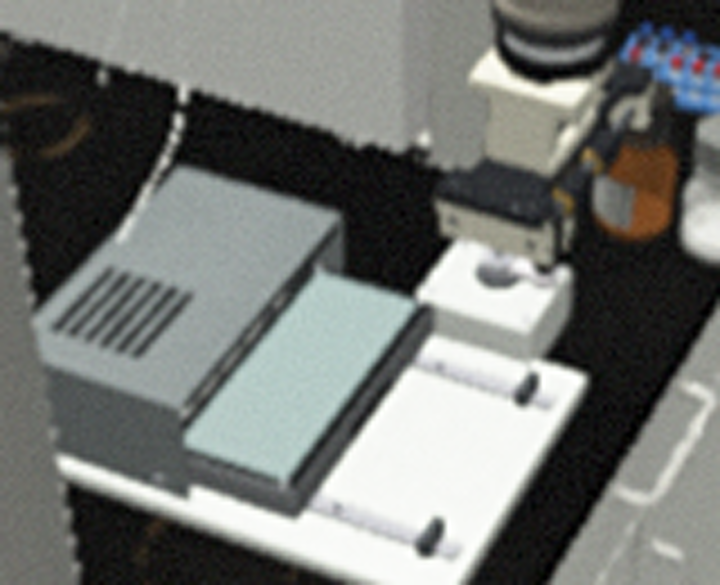

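>>> jog_arm(
  series=[
    [-1, [0.0013, -0.0046, 0], [0, 0, 0]],
    [-1, [0.0022, -0.0091, 0], [0, 0, 0]],
    [-1, [0.0037, -0.0134, 0], [0, 0, 0]],
    [-1, [0.0057, -0.0175, 0], [0, 0, 0]],
    [-1, [0.0082, -0.0213, 0], [0, 0, 0]],
    [-1, [0.0113, -0.0247, 0], [0, 0, 0]],
    [-1, [0.0147, -0.0278, 0], [0, 0, 0]],
    [-1, [0.0185, -0.0303, 0], [0, 0, 0]],
    [-1, [0.0226, -0.0323, 0], [0, 0, 0]],
    [-1, [0.0269, -0.0338, 0], [0, 0, 0]],
    [-1, [0.0314, -0.0347, 0], [0, 0, 0]],
    [-1, [0.036, -0.035, 0], [0, 0, 0]],
  ],
)

```text
time: 8.6
tool_pos: [0.479, -0.0018, 0.0816]
tool_rot: [3.141, 0.001, 0.0]
contact_force: [-2.5, -5.5, -0.7]
opening: 0.0165
```

>>> jog_arm(
  series=[
    [-1, [0.0046, 0.0003, 0], [0, 0, 0]],
    [-1, [0.0091, 0.0012, 0], [0, 0, 0]],
    [-1, [0.0134, 0.0027, 0], [0, 0, 0]],
    [-1, [0.0175, 0.0047, 0], [0, 0, 0]],
    [-1, [0.0213, 0.0072, 0], [0, 0, 0]],
    [-1, [0.0247, 0.0103, 0], [0, 0, 0]],
    [-1, [0.0278, 0.0137, 0], [0, 0, 0]],
    [-1, [0.0303, 0.0175, 0], [0, 0, 0]],
    [-1, [0.0323, 0.0216, 0], [0, 0, 0]],
    [-1, [0.0338, 0.0259, 0], [0, 0, 0]],
    [-1, [0.0347, 0.0304, 0], [0, 0, 0]],
    [-1, [0.035, 0.035, 0], [0, 0, 0]],
  ],
)

```text
time: 9.6
tool_pos: [0.5141, -0.0369, 0.0816]
tool_rot: [-3.141, 0.0, -0.0]
contact_force: [-4.5, 1.2, 0.2]
opening: 0.0167
```

>>> jog_arm(
  series=[
    [-1, [-0.0003, 0.0046, 0], [0, 0, 0]],
    [-1, [-0.0012, 0.0091, 0], [0, 0, 0]],
    [-1, [-0.0026, 0.0135, 0], [0, 0, 0]],
    [-1, [-0.0047, 0.0176, 0], [0, 0, 0]],
    [-1, [-0.0072, 0.0214, 0], [0, 0, 0]],
    [-1, [-0.0102, 0.0248, 0], [0, 0, 0]],
    [-1, [-0.0137, 0.0278, 0], [0, 0, 0]],
    [-1, [-0.0175, 0.0304, 0], [0, 0, 0]],
    [-1, [-0.0216, 0.0324, 0], [0, 0, 0]],
    [-1, [-0.0259, 0.0339, 0], [0, 0, 0]],
    [-1, [-0.0304, 0.0348, 0], [0, 0, 0]],
    [-1, [-0.035, 0.0351, 0], [0, 0, 0]],
  ],
)

```text
time: 10.6
tool_pos: [0.4791, -0.0721, 0.0817]
tool_rot: [3.141, -0.001, -0.0]
contact_force: [2.5, 4.5, -5.8]
opening: 0.0169
```

>>> jog_arm(
  series=[
    [-1, [-0.0046, -0.0003, 0], [0, 0, 0]],
    [-1, [-0.009, -0.0012, 0], [0, 0, 0]],
    [-1, [-0.0134, -0.0027, 0], [0, 0, 0]],
    [-1, [-0.0175, -0.0047, 0], [0, 0, 0]],
    [-1, [-0.0213, -0.0072, 0], [0, 0, 0]],
    [-1, [-0.0247, -0.0102, 0], [0, 0, 0]],
    [-1, [-0.0278, -0.0137, 0], [0, 0, 0]],
    [-1, [-0.0303, -0.0175, 0], [0, 0, 0]],
    [-1, [-0.0323, -0.0216, 0], [0, 0, 0]],
    [-1, [-0.0338, -0.0259, 0], [0, 0, 0]],
    [-1, [-0.0345, -0.0294, 0], [0, 0, 0]],
    [-1, [-0.0347, -0.0315, 0], [0, 0, 0]],
  ],
)

```text
time: 11.6
tool_pos: [0.4441, -0.04, 0.0817]
tool_rot: [3.141, 0.001, 0.0]
contact_force: [0.5, -1.3, -5.0]
opening: 0.0165
```

>>> jog_arm(
  series=[
    [-1, [-0.0001, -0.001, 0], [0, 0, 0]],
    [-1, [-0.0002, -0.002, 0], [0, 0, 0]],
    [-1, [-0.0002, -0.003, 0], [0, 0, 0]],
    [-1, [-0.0002, -0.003, 0], [0, 0, 0]],
  ],
)

```text
time: 11.93
tool_pos: [0.444, -0.0376, 0.0817]
tool_rot: [3.141, 0.0, 0.0]
contact_force: [-1.2, -3.9, -2.7]
opening: 0.0164
```

>>> jog_arm(
  series=[
    [-1, [0, -0.0008, 0], [0, 0, 0]],
    [-1, [0, -0.0015, 0], [0, 0, 0]],
    [-1, [0, -0.0015, 0], [0, 0, 0]],
  ],
)

```text
time: 12.18
tool_pos: [0.4441, -0.0373, 0.0817]
tool_rot: [3.139, 0.0, 0.001]
contact_force: [-1.8, -10.4, -3.4]
opening: 0.0164
```

Run:
```python
from cell import status, eyes
import cv2,numpy as np
s=status.observe();print(s["tool_pos"],s["contact_force"],s["torque"],s["opening"])
for n in ("scene",):
    c=eyes.read_camera(n); np.savez(f"pics/{n}4.npz",**c)
    x,y=(210,190) if n=="scene" else (230,160)
    cv2.imwrite(f"pics/{n}4z.png",cv2.resize(np.ascontiguousarray(c["img"][y:y+130,x:x+160,::-1]),None,fx=4.5,fy=4.5,interpolation=2))
```

```text
[ 0.44405851 -0.03730376  0.08174515] [ -1.78257873 -10.43662141  -3.38887066] [-1.76490449  0.38288135 -0.05266149] 0.016418532358614582
```

View pics/scene4z.png

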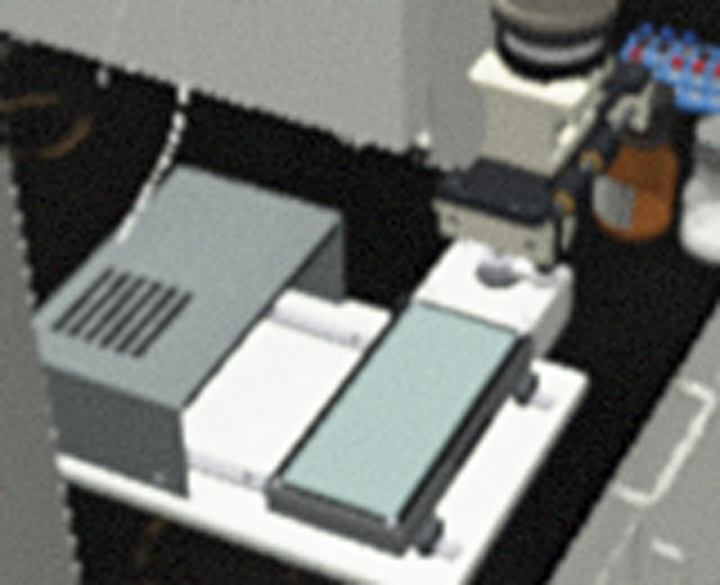

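>>> jog_arm(
  series=[
    [-1, [0, 0.0008, 0], [0, 0, 0]],
    [-1, [0, 0.0012, 0], [0, 0, 0]],
    [0, [0, 0.0012, 0], [0, 0, 0]],
    [0.5, [0, 0.0012, 0], [0, 0, 0]],
    [1, [0, 0.0012, 0], [0, 0, 0]],
    [1, [0, 0.0012, 0], [0, 0, 0]],
    [1, [0, 0.0012, 0], [0, 0, 0]],
    [1, [0, 0.0012, -0.015], [0, 0, 0]],
    [1, [0, 0.0012, -0.045], [0, 0, 0]],
    [1, [0, 0.0012, -0.085], [0, 0, 0]],
    [1, [0, 0.0012, -0.12], [0, 0, 0]],
    [1, [0, 0.0012, -0.15], [0, 0, 0]],
  ],
)

```text
time: 13.23
tool_pos: [0.4444, -0.0369, 0.2343]
tool_rot: [3.141, -0.002, 0.0]
contact_force: [0.5, -0.7, 0.1]
opening: 0.0785
```

Run:
```python
import numpy as np,cv2
from h import *
t=dict(np.load("pics/top0.npz"));W=cloud(t)
im=np.ascontiguousarray(t["img"][230:306,415:465,::-1])
cv2.imwrite("pics/rk.png",cv2.resize(im,None,fx=7.8,fy=7.8,interpolation=2))
s=dict(np.load("pics/scene0.npz"))
im=np.ascontiguousarray(s["img"][190:224,340:400,::-1])
cv2.imwrite("pics/rks.png",cv2.resize(im,None,fx=12,fy=12,interpolation=2))
hsv=cv2.cvtColor(t["img"],cv2.COLOR_RGB2HSV)
m=(hsv[...,0]>95)&(hsv[...,0]<125)&(hsv[...,1]>80)&(hsv[...,2]>60)
m[:, :420]=0;m[:,462:]=0;m[:232]=0;m[302:]=0
m2=cv2.morphologyEx(m.astype(np.uint8),cv2.MORPH_CLOSE,np.ones((5,5)))
cn=max(cv2.findContours(m2,0,2)[0],key=cv2.contourArea)
P=np.array([ray(t,p[0],.024)[:2] for p in cn])*1000
print(cv2.minAreaRect(P.astype(np.float32)))
V=W[m&(abs(W[...,2]-.022)<.006)&(W[...,0]<.56)]
print(V[:,:2].mean(0),len(V))
for n,c in(("top",t),("scene",s)):
    Wc=cloud(c);sel=(Wc[...,2]>.013)&(Wc[...,2]<.045)&(Wc[...,0]>.32)&(Wc[...,0]<.535)&(Wc[...,1]<-.32)&(Wc[...,1]>-.46)
    Q=Wc[sel]; print(n,len(Q),Q.mean(0),cv2.minAreaRect((Q[:,:2]*1000).astype(np.float32)))
```

```text
((437.65399169921875, -385.4472351074219), (183.14100646972656, 71.99767303466797), 5.751540660858154)
[ 0.4352778  -0.38678248] 638
top 1049 [ 0.43589854 -0.38648241  0.02732754] ((438.47650146484375, -387.320068359375), (174.80259704589844, 62.682376861572266), 5.829919338226318)
scene 491 [ 0.43486679 -0.37895729  0.02721968] ((438.8514404296875, -383.47894287109375), (175.1018524169922, 69.10679626464844), 6.488274097442627)
```

View pics/rk.png

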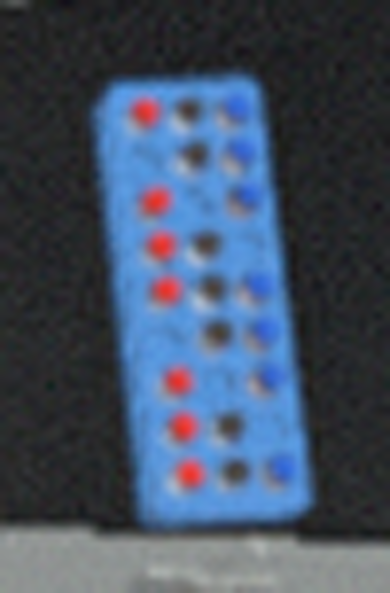

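View pics/rks.png

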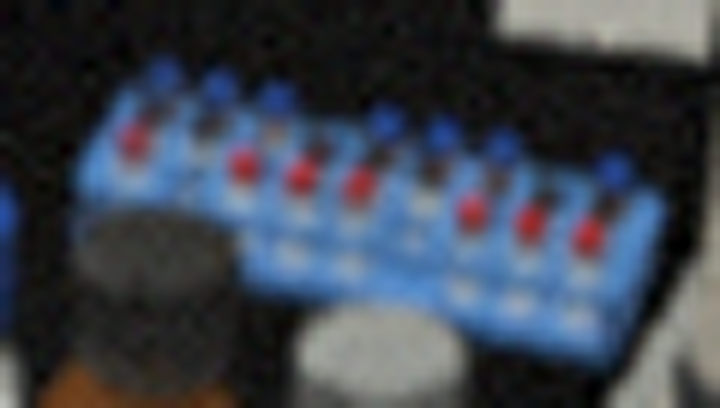

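>>> jog_arm(
  series=[
    [1, [0, 0.015, 0], [0, 0, 0]],
    [1, [0, 0.05, 0], [0, 0, 0]],
    [1, [0, 0.085, 0], [0, 0, 0]],
    [1, [0, 0.12, 0], [0, 0, 0]],
    [1, [0, 0.155, 0], [0, 0, -0.05]],
    [1, [-0.001, 0.19, 0], [0, 0, -0.1]],
    [1, [-0.002, 0.225, 0], [0, 0, -0.1018]],
    [1, [-0.003, 0.26, 0], [0, 0, -0.1018]],
    [1, [-0.004, 0.295, 0], [0, 0, -0.1018]],
    [1, [-0.005, 0.325, 0], [0, 0, -0.1018]],
    [1, [-0.0055, 0.345, 0], [0, 0, -0.1018]],
    [1, [-0.0055, 0.3496, 0], [0, 0, -0.1018]],
  ],
)

```text
time: 14.23
tool_pos: [0.438, -0.3898, 0.231]
tool_rot: [3.141, 0.0, 0.099]
contact_force: [-0.7, -0.2, 0.5]
opening: 0.092
```

>>> jog_arm(
  series=[
    [1, [0, 0, 0.03], [0, 0, 0]],
    [1, [0, 0, 0.065], [0, 0, 0]],
    [1, [0, 0, 0.1], [0, 0, 0]],
    [1, [0, 0, 0.13], [0, 0, 0]],
    [1, [0, 0, 0.14], [0, 0, 0]],
    [1, [0, 0, 0.14], [0, 0, 0]],
  ],
)

```text
time: 14.73
tool_pos: [0.4378, -0.3847, 0.0893]
tool_rot: [-3.137, 0.003, 0.102]
contact_force: [0.0, -0.1, 0.7]
opening: 0.0913
```

Run:
```python
from cell import status, eyes
import cv2,numpy as np
s=status.observe();print(s["tool_pos"],s["tool_rot"],s["contact_force"],s["opening"])
for n in ("scene","top"):
    c=eyes.read_camera(n); np.savez(f"pics/{n}5.npz",**c)
    cv2.imwrite(f"pics/{n}5.png",c["img"][:,:,::-1])
    x,y=(310,150) if n=="scene" else (230,160)
    cv2.imwrite(f"pics/{n}5z.png",cv2.resize(np.ascontiguousarray(c["img"][y:y+100,x:x+120,::-1]),None,fx=6,fy=6,interpolation=2))
```

```text
[ 0.43778643 -0.384654    0.08930555] [-3.13672476  0.00325166  0.10242686] [ 0.04145335 -0.11284965  0.66225793] 0.09133943888126535
```

View pics/top5.png

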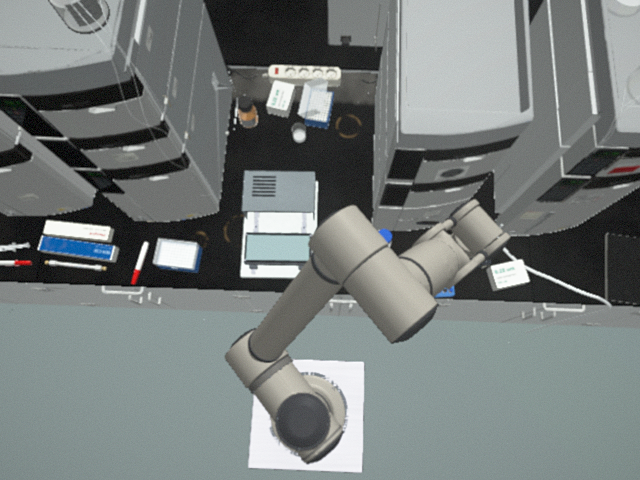

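View pics/scene5z.png

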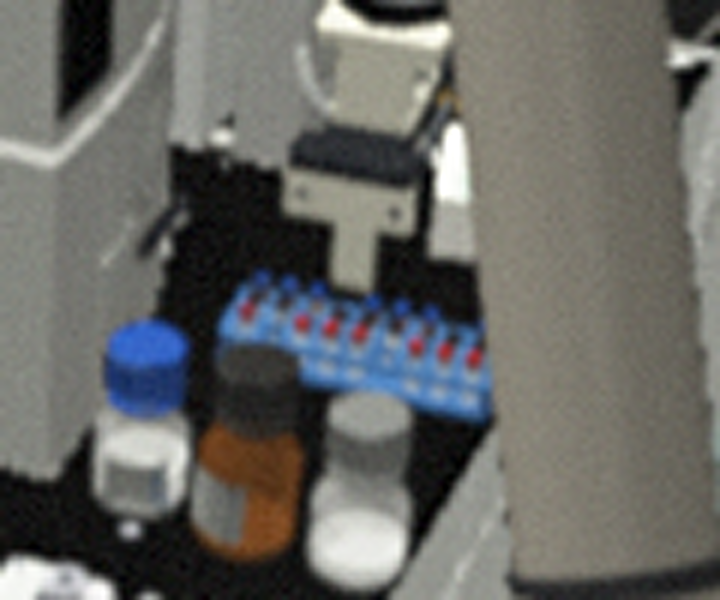

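>>> jog_arm(
  series=[
    [1, [0.0005, 0.001, 0.02], [0, 0, 0]],
    [1, [0.0005, 0.001, 0.045], [0, 0, 0]],
    [1, [0.0005, 0.001, 0.065], [0, 0, 0]],
    [1, [0.0005, 0.001, 0.077], [0, 0, 0]],
    [1, [0.0005, 0.001, 0.08], [0, 0, 0]],
    [1, [0.0005, 0.001, 0.08], [0, 0, 0]],
    [1, [0.0005, 0.001, 0.08], [0, 0, 0]],
    [1, [0.0005, 0.001, 0.08], [0, 0, 0]],
  ],
)

```text
time: 15.5
tool_pos: [0.4402, -0.3885, 0.0135]
tool_rot: [3.139, -0.002, 0.102]
contact_force: [0.4, -0.8, -0.8]
opening: 0.0918
```

Run:
```python
from cell import status, eyes
import cv2,numpy as np
from h import *
s=status.observe();print(s["tool_pos"],s["tool_rot"],s["contact_force"],s["opening"])
for n in ("scene","top"):
    c=eyes.read_camera(n); np.savez(f"pics/{n}6.npz",**c)
    W=cloud(c)
    m=(W[...,2]>.044)&(W[...,2]<.060)&(W[...,0]>.38)&(W[...,0]<.56)&(W[...,1]>.005)&(W[...,1]<.25)
    P=W[m];print(n,len(P),P.mean(0),cv2.minAreaRect((P[:,:2]*1000).astype(np.float32)))
    hsv=cv2.cvtColor(c["img"],cv2.COLOR_RGB2HSV)
    x,y=(230,210) if n=="scene" else (235,220)
    print(hsv[y+40,x+45])
    cv2.imwrite(f"pics/w_{n}.png",cv2.resize(np.ascontiguousarray(c["img"][y:y+100,x:x+110,::-1]),None,fx=6,fy=6,interpolation=2))
```

```text
[ 0.44015261 -0.38852222  0.01345823] [ 3.13901640e+00 -1.80623331e-03  1.01857103e-01] [ 0.437752   -0.81098163 -0.79603945] 0.09175200933011099
scene 1743 [0.47138298 0.12241011 0.05178044] ((472.9875793457031, 112.65909576416016), (102.28705596923828, 215.0535125732422), 0.644376814365387)
[80 18 87]
top 2121 [0.47206656 0.11087928 0.0527562 ] ((472.79315185546875, 109.92505645751953), (209.57505798339844, 103.10617065429688), 89.98844909667969)
[ 92  35 131]
```

View pics/w_top.png

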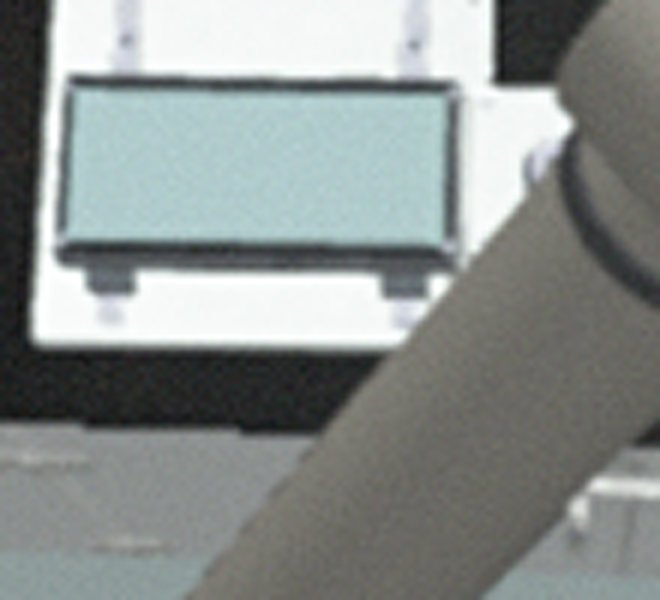

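View pics/w_scene.png

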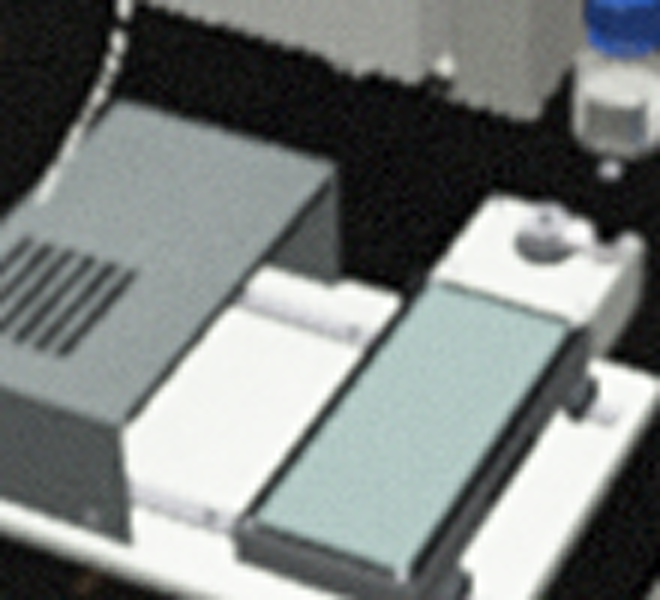

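>>> jog_arm(
  series=[
    [1, [-0.001, -0.001, 0.004], [0, 0, 0]],
    [1, [-0.001, -0.001, 0.008], [0, 0, 0]],
    [1, [-0.001, -0.001, 0.008], [0, 0, 0]],
    [1, [-0.001, -0.001, 0.008], [0, 0, 0]],
  ],
)

```text
time: 15.93
tool_pos: [0.438, -0.3865, 0.0033]
tool_rot: [-3.141, 0.001, 0.102]
contact_force: [-1.2, -0.6, 0.1]
opening: 0.0919
```

Run:
```python
from cell import status
import cv2,numpy as np
from h import *
s=status.observe();print(s["tool_pos"],s["tool_rot"],s["contact_force"],s["opening"])
for n in ("scene","top"):
    c=dict(np.load(f"pics/{n}6.npz"))
    hsv=cv2.cvtColor(c["img"],cv2.COLOR_RGB2HSV).astype(int)
    if n=="top": px=(235+40,220+25)
    else: px=(230+65,210+70)
    print(hsv[px[1],px[0]])
    h0=hsv[px[1]-3:px[1]+4,px[0]-3:px[0]+4].reshape(-1,3).mean(0)
    m=((abs(hsv[...,0]-h0[0])<15)&(hsv[...,1]>.5*h0[1])&(abs(hsv[...,2]-h0[2])<40)).astype(np.uint8)
    m=cv2.morphologyEx(m,cv2.MORPH_OPEN,np.ones((3,3)))
    _,L=cv2.connectedComponents(m,connectivity=4); m=(L==L[px[1],px[0]]).astype(np.uint8)
    m=cv2.morphologyEx(m,cv2.MORPH_CLOSE,np.ones((5,5)))
    cn=max(cv2.findContours(m,0,2)[0],key=cv2.contourArea)
    P=(np.array([ray(c,p[0],.053)[:2] for p in cn])*1000).astype(np.float32)
    print(n,m.sum(),cv2.minAreaRect(P))
    cc=np.array([ray(c,(u,v),.053)[:2] for v,u in np.argwhere(m)]);print("centroid",cc.mean(0))
    w,V=np.linalg.eigh(np.cov(cc.T));print("axis",np.degrees(np.arctan2(V[1,1],V[0,1])),"sizes",np.sqrt(w*12))
```

```text
[ 0.4379638  -0.38652866  0.00332238] [-3.14094532e+00  5.23265138e-04  1.01755166e-01] [-1.19320842 -0.64360097  0.05573684] 0.09186670707335907
[ 86  34 201]
scene 1148 ((474.9372253417969, 114.14640808105469), (76.39947509765625, 188.50576782226562), 1.4239836931228638)
centroid [0.47422134 0.11923502]
axis 91.69963610993612 sizes [0.07595897 0.18682433]
[ 92  35 206]
top 1518 ((474.44708251953125, 112.87535858154297), (76.39264678955078, 187.77691650390625), 1.2944642305374146)
centroid [0.47407691 0.1134338 ]
axis 91.35976031074321 sizes [0.07659252 0.18912512]
```

>>> jog_arm(
  series=[
    [0.6, [0, 0, -0.001], [0, 0, 0]],
    [0.4, [0, 0, -0.001], [0, 0, 0]],
    [0, [0, 0, -0.001], [0, 0, 0]],
    [-1, [0, 0, -0.001], [0, 0, 0]],
    [-1, [0, 0, -0.001], [0, 0, 0]],
    [-1, [0, 0, -0.001], [0, 0, 0]],
    [-1, [0, 0, -0.001], [0, 0, 0]],
    [-1, [0, 0, -0.001], [0, 0, 0]],
  ],
  squeeze=30,
)

```text
time: 16.6
tool_pos: [0.4383, -0.3868, 0.0048]
tool_rot: [3.141, -0.0, 0.102]
contact_force: [0.1, 0.6, 1.0]
opening: 0.0615
```

Run:
```python
from cell import status
s=status.observe();print(s)
```

```text
{'time': 16.6, 'qpos': array([-8.54195158e-01,  7.01055907e-01,  1.59595586e+00, -9.53633865e-05,
        8.44297893e-01,  6.14856157e-01]), 'qvel': array([ 1.09045433e-04, -4.50945162e-04,  1.52705015e-04, -1.16958314e-03,
        6.05217588e-06,  1.15847336e-04]), 'joint_efforts': array([ 1.00611832e-01, -5.33920562e+01, -1.75072110e+01,  8.99041537e-02,
        4.76377364e-02,  1.64802885e-03]), 'tool_pos': array([ 0.43825356, -0.38683707,  0.00479849]), 'tool_rot': array([ 3.14132036e+00, -1.04994528e-04,  1.01808362e-01]), 'contact_force': array([0.14339549, 0.62033703, 0.96772584]), 'torque': array([-0.03849288,  0.02385374, -0.03422552]), 'opening': 0.061506323779961944}
```

>>> jog_arm(
  series=[
    [-1, [0, 0, -0.005], [0, 0, 0]],
    [-1, [0, 0, -0.015], [0, 0, 0]],
    [-1, [0, 0, -0.03], [0, 0, 0]],
    [-1, [0, 0, -0.05], [0, 0, 0]],
    [-1, [0, 0, -0.07], [0, 0, 0]],
    [-1, [0, 0, -0.09], [0, 0, 0]],
    [-1, [0, 0, -0.11], [0, 0, 0]],
    [-1, [0, 0, -0.13], [0, 0, 0]],
    [-1, [0, 0, -0.15], [0, 0, 0]],
    [-1, [0, 0, -0.165], [0, 0, 0]],
    [-1, [0, 0, -0.172], [0, 0, 0]],
    [-1, [0, 0, -0.175], [0, 0, 0]],
  ],
)

```text
time: 17.6
tool_pos: [0.4385, -0.387, 0.1815]
tool_rot: [3.139, -0.001, 0.102]
contact_force: [0.4, -0.5, -2.9]
opening: 0.0612
```

Run:
```python
from cell import status, eyes
import cv2,numpy as np
s=status.observe();print(s["tool_pos"],s["tool_rot"],s["contact_force"],s["torque"],s["opening"])
c=eyes.read_camera("scene"); x,y=(290,110)
cv2.imwrite(f"pics/l7.png",cv2.resize(np.ascontiguousarray(c["img"][y:y+140,x:x+130,::-1]),None,fx=4.2,fy=4.2,interpolation=2))
```

```text
[ 0.43845963 -0.38701435  0.18149802] [ 3.13946814e+00 -1.44331767e-03  1.01845628e-01] [ 0.35688854 -0.47281844 -2.85423822] [-0.00411972  0.04256319 -0.00982681] 0.061230357854260876
```

View pics/l7.png

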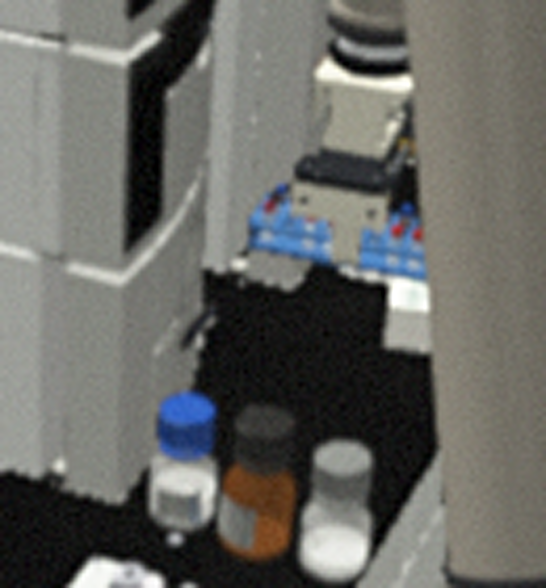

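>>> jog_arm(
  series=[
    [-1, [0.001, -0.0115, 0], [0, 0, 0]],
    [-1, [0.003, -0.035, 0], [0, 0, 0]],
    [-1, [0.006, -0.069, 0], [0, 0, 0]],
    [-1, [0.009, -0.104, 0], [0, 0, 0]],
    [-1, [0.012, -0.138, 0], [0, 0, 0]],
    [-1, [0.015, -0.173, 0], [0, 0, 0]],
    [-1, [0.018, -0.207, 0], [0, 0, 0]],
    [-1, [0.021, -0.242, 0], [0, 0, 0]],
    [-1, [0.024, -0.277, 0], [0, 0, 0]],
    [-1, [0.027, -0.308, 0], [0, 0, 0]],
    [-1, [0.0295, -0.335, 0], [0, 0, 0]],
    [-1, [0.0303, -0.3457, 0], [0, 0, 0]],
  ],
)

```text
time: 18.65
tool_pos: [0.4313, -0.036, 0.1787]
tool_rot: [-3.139, 0.003, 0.104]
contact_force: [-0.5, 0.2, -2.9]
opening: 0.0614
```

Run:
```python
from cell import status, eyes
import cv2,numpy as np
s=status.observe();print(s["tool_pos"],s["tool_rot"],s["contact_force"],s["qpos"],s["opening"])
p=s["tool_pos"];y=s["tool_rot"][2];d=np.array([.4745,.1135])-p[:2]
print(d[0]*np.cos(y)+d[1]*np.sin(y),d[0]*np.sin(y)-d[1]*np.cos(y),np.pi/2+.0236-y)
```

```text
[ 0.43132201 -0.03597195  0.17865272] [-3.13944686e+00  2.73017213e-03  1.04367741e-01] [-0.52364521  0.21806279 -2.86728388] [-2.61420581e-01  2.26719829e-01  1.83323327e+00  1.16171894e-03
  1.08495690e+00  1.20446676e+00] 0.061444685912615864
0.05851478666794334 -0.14416040688437068 1.490028585378318
```

>>> jog_arm(
  series=[
    [-1, [0.004, -0.01, 0], [0, 0, -0.06]],
    [-1, [0.008, -0.022, 0], [0, 0, -0.18]],
    [-1, [0.013, -0.035, 0], [0, 0, -0.3]],
    [-1, [0.018, -0.048, 0], [0, 0, -0.42]],
    [-1, [0.023, -0.061, 0], [0, 0, -0.54]],
    [-1, [0.028, -0.074, 0], [0, 0, -0.66]],
    [-1, [0.033, -0.087, 0], [0, 0, -0.78]],
    [-1, [0.038, -0.1, 0], [0, 0, -0.9]],
    [-1, [0.043, -0.113, 0], [0, 0, -1.02]],
    [-1, [0.047, -0.125, 0], [0, 0, -1.14]],
    [-1, [0.051, -0.135, 0], [0, 0, -1.26]],
    [-1, [0.054, -0.142, 0], [0, 0, -1.36]],
  ],
)

```text
time: 19.65
tool_pos: [0.4718, 0.1078, 0.1786]
tool_rot: [-3.139, 0.0, 1.468]
contact_force: [0.1, 0.2, -3.2]
opening: 0.0611
```

Run:
```python
from cell import status, eyes
import numpy as np
s=status.observe();print(s["tool_pos"],s["tool_rot"],s["contact_force"],s["qpos"],s["opening"])
```

```text
[0.47175511 0.10776485 0.17864162] [-3.13949136e+00  4.09601116e-04  1.46835832e+00] [ 0.1394724   0.21268898 -3.1699524 ] [ 6.60697615e-02  3.15725741e-01  1.70623271e+00 -5.70422064e-05
  1.12177443e+00  1.68533014e-01] 0.06107179477269853
```

>>> jog_arm(
  series=[
    [-1, [0.004, 0.0005, 0], [0, 0, -0.07]],
    [-1, [0.0069, 0.001, 0], [0, 0, -0.1326]],
    [-1, [0.0069, 0.001, 0], [0, 0, -0.1326]],
    [-1, [0.0069, 0.001, 0.015], [0, 0, -0.1326]],
    [-1, [0.0069, 0.001, 0.035], [0, 0, -0.1326]],
    [-1, [0.0069, 0.001, 0.055], [0, 0, -0.1326]],
    [-1, [0.0069, 0.001, 0.07], [0, 0, -0.1326]],
    [-1, [0.0069, 0.001, 0.08], [0, 0, -0.1326]],
    [-1, [0.0069, 0.001, 0.085], [0, 0, -0.1326]],
    [-1, [0.0069, 0.001, 0.085], [0, 0, -0.1326]],
    [-1, [0.0069, 0.001, 0.085], [0, 0, -0.1326]],
  ],
)

```text
time: 20.57
tool_pos: [0.4742, 0.1136, 0.0947]
tool_rot: [-3.141, 0.0, 1.593]
contact_force: [0.4, 0.1, -1.8]
opening: 0.0613
```

```bash
cat > st.py <<'E'
from cell import status, eyes
import cv2,numpy as np,sys
s=status.observe();print(s["tool_pos"],s["tool_rot"],s["contact_force"],s["torque"],s["opening"])
k=sys.argv[1]
for n in ("scene","top"):
    c=eyes.read_camera(n); np.savez(f"pics/{n}{k}.npz",**c)
    x,y=(230,170) if n=="scene" else (220,180)
    cv2.imwrite(f"pics/{n}{k}.png",cv2.resize(np.ascontiguousarray(c["img"][y:y+120,x:x+130,::-1]),None,fx=5,fy=5,interpolation=2))
s=status.observe();print(s["tool_pos"],s["tool_rot"])
E
python3 st.py 8
```

```text
[0.47418302 0.11357022 0.09471451] [-3.14122972e+00  1.59417865e-04  1.59334172e+00] [ 0.3886816   0.07556539 -1.83783824] [-0.03154753 -0.15474746  0.0463063 ] 0.06131629199522509
[0.47470468 0.1137036  0.09535964] [3.14027244e+00 2.83860054e-05 1.59385562e+00]
```

View pics/scene8.png

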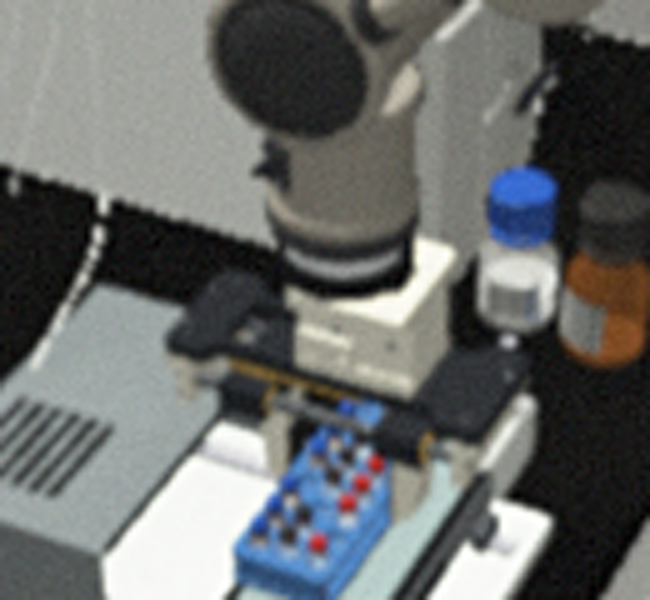

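View pics/top8.png

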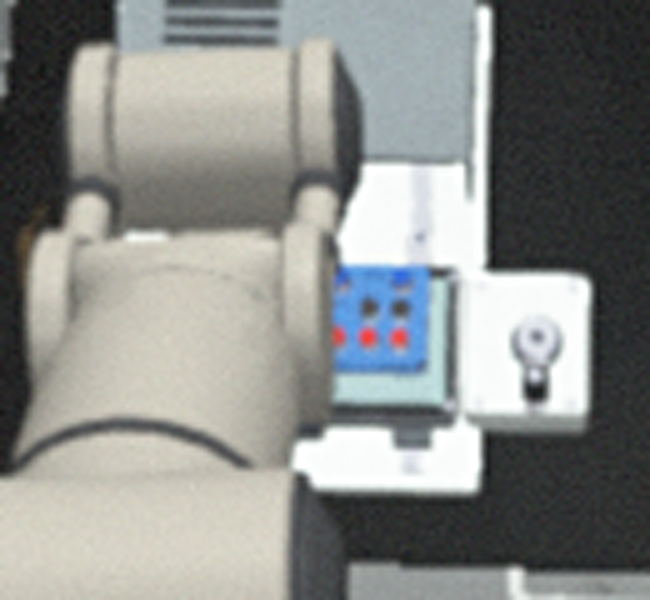

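>>> jog_arm(
  series=[
    [-1, [0, 0, 0.004], [0, 0, 0]],
    [-1, [0, 0, 0.009], [0, 0, 0]],
    [-1, [0, 0, 0.014], [0, 0, 0]],
    [-1, [0, 0, 0.018], [0, 0, 0]],
    [-1, [0, 0, 0.02], [0, 0, 0]],
    [-1, [0, 0, 0.02], [0, 0, 0]],
    [-1, [0, 0, 0.02], [0, 0, 0]],
    [-1, [0, 0, 0.02], [0, 0, 0]],
    [-1, [0, 0, 0.02], [0, 0, 0]],
    [-1, [0, 0, 0.02], [0, 0, 0]],
  ],
)

```text
time: 21.5
tool_pos: [0.4744, 0.1138, 0.0749]
tool_rot: [3.141, 0.0, 1.594]
contact_force: [-0.3, -0.3, -3.0]
opening: 0.0613
```

```bash
python3 st.py 9
python3 - <<'E'
import numpy as np,cv2
from h import *
from cell import status
for n in("scene","top"):
    c=dict(np.load(f"pics/{n}9.npz"));W=cloud(c);hsv=cv2.cvtColor(c["img"],cv2.COLOR_RGB2HSV).astype(int)
    b=(hsv[...,0]>100)&(hsv[...,0]<120)&(hsv[...,1]>110)
    m=b&(W[...,0]>.42)&(W[...,0]<.53)&(W[...,1]>0)&(W[...,1]<.24)&(W[...,2]>.05)&(W[...,2]<.14)
    P=W[m];print(n,len(P),P[:,:2].min(0),P[:,:2].max(0),np.percentile(P[:,2],[2,10,50,90,98]))
    t=P[(P[:,2]>.08)&(P[:,2]<.096)]
    if len(t)>20:
        print(" rect",cv2.minAreaRect((t[:,:2]*1000).astype(np.float32)),t[:,2].mean())
        A=np.c_[t[:,:2],np.ones(len(t))];print(" plane",np.linalg.lstsq(A,t[:,2],rcond=None)[0])
E
```

```text
[0.47439899 0.1137532  0.07487192] [3.14114836e+00 8.70595232e-05 1.59445808e+00] [-0.34274905 -0.30019646 -2.96400148] [-0.00825481 -0.12527144 -0.01998043] 0.06133542016143713
[0.47434558 0.11375    0.07483653] [3.14127264e+00 5.56465168e-05 1.59439352e+00]
scene 438 [0.44221772 0.04145094] [0.50653836 0.20458965] [0.07239296 0.07488159 0.09230348 0.10429304 0.10948924]
 rect ((474.3897399902344, 131.19171142578125), (61.5402946472168, 148.34751892089844), 4.580966949462891) 0.09141544826142009
 plane [-0.00337665 -0.02925115  0.09784517]
top 271 [0.44357068 0.02696035] [0.52004652 0.08046227] [0.05455812 0.07570479 0.09289296 0.09912745 0.10957908]
 rect ((475.01751708984375, 52.44459533691406), (60.12468338012695, 50.571163177490234), 2.190197706222534) 0.09177572280400238
 plane [0.01527425 0.00238887 0.0843853 ]
```

View pics/scene9.png

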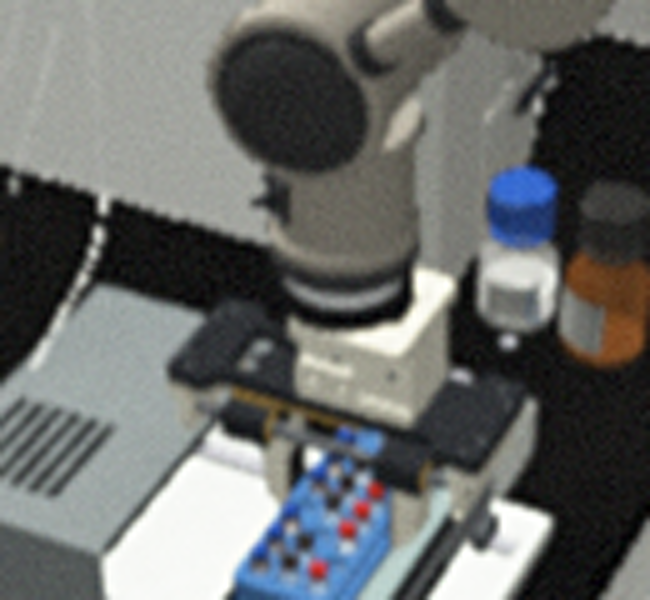

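View pics/top9.png

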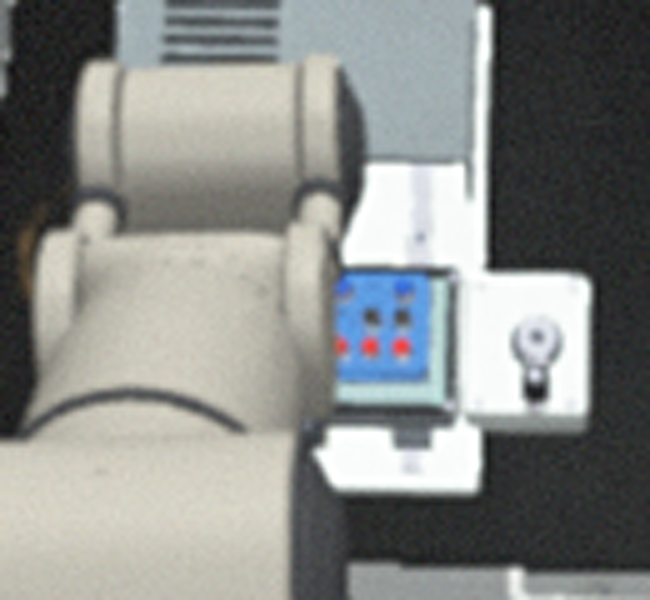

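>>> jog_arm(
  series=[
    [-1, [0, 0, 0.002], [0, 0, 0]],
    [-1, [0, 0, 0.004], [0, 0, 0]],
    [-1, [0, 0, 0.006], [0, 0, 0]],
    [-1, [0, 0, 0.0068], [0, 0, 0]],
    [-1, [0, 0, 0.0068], [0, 0, 0]],
    [-1, [0, 0, 0.0068], [0, 0, 0]],
    [-1, [0, 0, 0.0068], [0, 0, 0]],
    [-1, [0, 0, 0.0068], [0, 0, 0]],
    [-1, [0, 0, 0.0068], [0, 0, 0]],
  ],
)

```text
time: 22.35
tool_pos: [0.4743, 0.1137, 0.0679]
tool_rot: [3.141, 0.0, 1.594]
contact_force: [0.8, -0.2, -2.7]
opening: 0.0615
```

```bash
python3 st.py 10
python3 - <<'E'
import numpy as np,cv2
from h import *
# caps tops & plate levels vs. position along length
for n,k,box in(("scene",0,(.34,.53,-.45,-.32)),("scene",10,(.42,.53,0,.24)),("top",0,(.34,.53,-.45,-.32)),("top",10,(.42,.53,0,.24))):
    c=dict(np.load(f"pics/{n}{k}.npz"));W=cloud(c);hsv=cv2.cvtColor(c["img"],cv2.COLOR_RGB2HSV).astype(int)
    b=(hsv[...,0]>100)&(hsv[...,0]<116)&(hsv[...,1]>110)&(hsv[...,2]>140)
    z0=0 if k==0 else .063
    m=b&(W[...,0]>box[0])&(W[...,0]<box[1])&(W[...,1]>box[2])&(W[...,1]<box[3])&(abs(W[...,2]-z0-.023)<.007)
    P=W[m];L=P[:,0] if k==0 else P[:,1]
    e=np.linspace(L.min(),L.max(),5)
    print(n,k,len(P),[(round((e[i]+e[i+1])/2,3),round(float(np.median(P[(L>=e[i])&(L<=e[i+1]),2])),4)) for i in range(4)],cv2.minAreaRect((P[:,:2]*1000).astype(np.float32)))
# bystanders displacement: scene 0 vs 10
a=np.load("pics/scene0.npz")["img"].astype(int);d=np.load("pics/scene10.npz")["img"].astype(int)
cv2.imwrite("pics/cmp.png",np.hstack([a[:,:,::-1][180:260,310:410],d[:,:,::-1][180:260,310:410]]).astype(np.uint8).repeat(4,0).repeat(4,1))
E
```

```text
[0.47431115 0.11372742 0.06794857] [3.14141508e+00 7.61050164e-05 1.59440524e+00] [ 0.79638554 -0.19037445 -2.73398227] [ 0.02892531 -0.10448584 -0.03560341] 0.06153159193342349
[0.4742807  0.11374483 0.0679533 ] [3.14143657e+00 7.92910400e-05 1.59445205e+00]
scene 0 165 [(np.float64(0.374), 0.0223), (np.float64(0.417), 0.0223), (np.float64(0.461), 0.0222), (np.float64(0.505), 0.0228)] ((439.2254333496094, -382.87017822265625), (174.47589111328125, 67.65612030029297), 7.7828049659729)
scene 10 237 [(np.float64(0.077), 0.0862), (np.float64(0.113), 0.086), (np.float64(0.15), 0.0862), (np.float64(0.186), 0.0856)] ((473.8453063964844, 131.3056640625), (61.47235870361328, 145.133544921875), 1.354409098625183)
top 0 624 [(np.float64(0.372), 0.0238), (np.float64(0.416), 0.0236), (np.float64(0.46), 0.0242), (np.float64(0.505), 0.0236)] ((438.47650146484375, -387.320068359375), (174.80259704589844, 62.682376861572266), 5.829919338226318)
top 10 208 [(np.float64(0.033), 0.0867), (np.float64(0.046), 0.0869), (np.float64(0.059), 0.086), (np.float64(0.072), 0.087)] ((474.9506530761719, 52.86811828613281), (64.3639907836914, 50.81229782104492), 3.0968120098114014)
```

View pics/cmp.png

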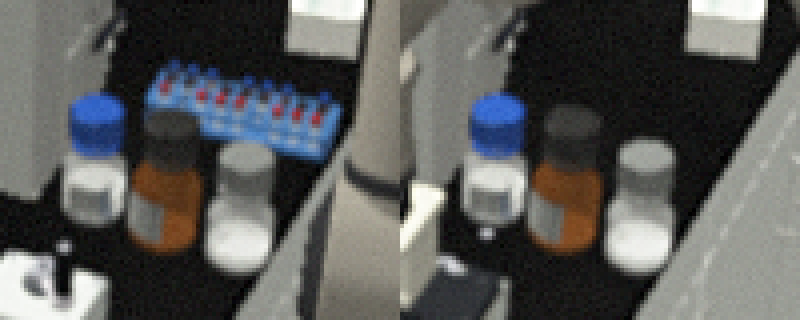

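View pics/scene10.png

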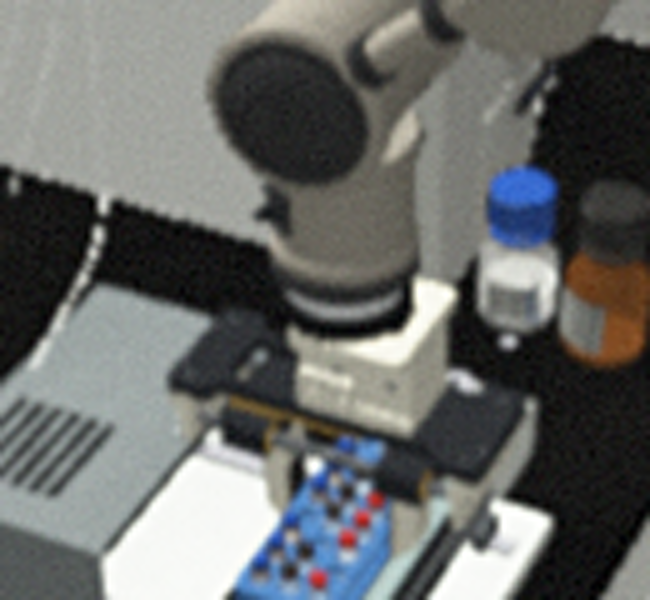

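>>> jog_arm(
  series=[
    [-1, [-0.0008, 0.0003, 0], [0, 0, 0]],
    [-1, [-0.0015, 0.0005, 0], [0, 0, 0]],
    [-1, [-0.0015, 0.0005, 0], [0, 0, 0]],
    [-1, [-0.0015, 0.0005, 0], [0, 0, 0]],
    [-1, [-0.0015, 0.0005, 0], [0, 0, 0]],
    [-1, [-0.0015, 0.0005, 0], [0, 0, 0]],
    [-1, [-0.0015, 0.0005, 0], [0, 0, 0]],
    [-1, [-0.0015, 0.0005, 0], [0, 0, 0]],
  ],
)

```text
time: 23.12
tool_pos: [0.4748, 0.1123, 0.0679]
tool_rot: [3.142, 0.0, 1.594]
contact_force: [-0.4, 0.1, -3.2]
opening: 0.0614
```

Run:
```python
from cell import status, job
import numpy as np
s=status.observe();print(s["tool_pos"],s["tool_rot"],s["contact_force"],np.abs(s["qvel"]).max(),s["opening"])
print(job.hand_in())
```

```text
[0.47476834 0.11225837 0.06789866] [3.14157199e+00 9.01199486e-05 1.59445332e+00] [-0.35793344  0.08550349 -3.18632852] 0.0014632316318543568 0.06142246178572001
the job is handed in; nothing more can be done
None
```

I finished the job and handed it in at about 23 s. The reader is fully out, and the rack is held about 10 mm above the glass window, still in the gripper.

- **Crank:** I wound it clockwise with one grasp until it hit the stop, where it pushed back with about 10 N. The pictures show the reader against its front stops and the knob straight in front of the axis.
- **Rack:** I gripped it at mid-length, lifted it about 0.175 m and carried it over the bottles. I then turned it about 85° so its long side lies along the window's.
- **Last checks:**
  - **Gap:** the underside is about 10 mm above the window, from both the tool height and the cameras.
  - **Level:** it is within about 1 mm along its length, and the long sides line up within about 1°.
  - **Contact:** the wrist force shows only the rack's weight.
  - **Bottles:** in the before and after pictures they stand where they were.
- **Small disagreement:** both cameras put the rack about 2 mm to the left of the window centre. I moved it 1.5 mm right and 0.5 mm back, and only the tool reading confirmed that, with no new picture. The centring should be within about 2 mm, which is also the camera accuracy.

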